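# Spread the drying stones over the tray

### The job

Clear the drying tray first: stand every calibration weight left in it or in front of it on its own spot of the grey mat, the one that fits its size. Then take the shaker from its dock by the grip, tip it over the tray and shake all eight ceramic stones out evenly, at least two in each of the three bays (put any that miss the tray into it afterwards). Finally set the shaker back level in its dock, with all weights still on their spots and the timer and the petri dishes left alone.

Things in the scene. Friction and masses are not known exactly. Their poses are not given: they have to be found in the camera images.
- tray: aluminium drying tray that does not move, 126 mm (x) by 270 mm (y), floor 4 mm thick, outer walls 26 mm high and 4 mm thick; two ribs 24 mm high, at y = +44 and -44 mm, part it into three equal open bays in a row along y, each 118 by about 85 mm inside, centred at y = +89, 0 and -89 mm. Origin at the centre of its underside, z up
- shaker: white hand shaker, 250 g empty: a flat foot 104 (x) by 69 (y) by 5 mm carries a two-lane tube 122 mm long, 69 wide and 36 high (see mouth) with an upright grey grip plate on its roof (see grip). Origin at the centre of the foot's underside, z up; the mouth is at the -x end and overhangs the foot by 20 mm. Starts standing in its dock with the stones inside
- shaker_grip (a point): point in the shaker's grip plate, at (-8, 0, 74) mm in the shaker's frame; the plate is 16 mm thick (x), 46 mm wide (y) and stands from the tube's roof (50 mm up) to 92 mm; pinch it along the shaker's x
- shaker_mouth (a point): lower lip of the shaker's mouth, at (-71, 0, 25) mm in its frame. Two lanes side by side, 30 by 30 mm inside, open only here; their floor rises to the mouth by 0.14 rad, so stones stay in while level. Tipped mouth-down about its y axis by about 0.5 to 0.7 rad and shaken, it lets stones slide out a few at a time (friction about 0.4, varies)
- dock: the shaker's own storage place: a low grey rectangular pan, fixed, 124 (x) by 89 (y) mm outside, floor 3 mm thick, walls 5 mm thick and 13 mm high, so the shaker's foot has 5 mm to spare on every side. Origin at the centre of its underside; home, the shaker's origin lies 3 mm above it with its axes along the dock's
- mat: thin grey mat fixed to the bench, 146 (x) by 136 (y) by 2 mm, with four round black spots in two rows, each 4 mm wider than the weight that belongs on it: the two smaller in the row towards its -x edge, the two larger towards its +x edge. Origin at the centre of its underside
- spot_a (a point): centre of the smallest spot (34 mm), on the mat's top: weight_a's place
- spot_b (a point): centre of the second spot (44 mm), weight_b's place
- spot_c (a point): centre of the third spot (54 mm), weight_c's place
- spot_d (a point): centre of the largest spot (64 mm), weight_d's place
- weight_a: the smallest steel calibration weight, 60 g: a disc 30 mm wide and 18 mm high with a knob on top, 20 mm wide, from 23 to 35 mm up, on a 14 mm wide neck; origin at the centre of its underside, z up. It may be absent
- weight_b: the second steel calibration weight, 120 g: a disc 40 mm wide and 22 mm high with a knob on top, 20 mm wide, from 27 to 39 mm up, on a 14 mm wide neck; origin at the centre of its underside, z up. It may be absent
- weight_c: the third steel calibration weight, 250 g: a disc 50 mm wide and 26 mm high with a knob on top, 20 mm wide, from 31 to 43 mm up, on a 14 mm wide neck; origin at the centre of its underside, z up. It may be absent
- weight_d: the largest steel calibration weight, about 400 g: a disc 60 mm wide and 30 mm high with a knob on top, 20 mm wide, from 35 to 47 mm up, on a 14 mm wide neck; origin at the centre of its underside, z up. It may be absent
- timer: small white lab timer lying loose on the bench, 64 by 68 by 21 mm; leave it alone
- petri: stack of petri dishes, 69 mm wide and 46 mm high, loose on the bench; leave it alone
- stone0: a rounded white ceramic drying stone, a 20 mm cube with a dimple on two faces, 15 g, slick; origin at its centre. Eight stones start inside the shaker, four in each lane
- stone1: another such drying stone, 20 mm; origin at its centre
- stone2: another such drying stone, 20 mm; origin at its centre
- stone3: another such drying stone, 20 mm; origin at its centre
- stone4: another such drying stone, 20 mm; origin at its centre
- stone5: another such drying stone, 20 mm; origin at its centre
- stone6: another such drying stone, 20 mm; origin at its centre
- stone7: another such drying stone, 20 mm; origin at its centre

How it is judged:
On the way, in this order (a step that is already met when the one before it is completed fails the run):
1. every weight stands on its own spot of the mat and is let go (horizontal distance between weight_a and spot_a below 0.012 m and z of weight_a in the frame of spot_a below 0.004 m and angle between each of weight_a, weight_b, weight_c, weight_d's own z axis and vertical below 0.1 rad and contact force between the fingers and weight_a below 0.05 N and horizontal distance between weight_b and spot_b below 0.012 m and z of weight_b in the frame of spot_b below 0.004 m and contact force between the fingers and weight_b below 0.05 N and horizontal distance between weight_c and spot_c below 0.012 m and z of weight_c in the frame of spot_c below 0.004 m and contact force between the fingers and weight_c below 0.05 N and horizontal distance between weight_d and spot_d below 0.012 m and z of weight_d in the frame of spot_d below 0.004 m and contact force between the fingers and weight_d below 0.05 N), for 0.2 s.
2. the shaker is tipped by at least 0.25 rad with its mouth over the tray (angle between shaker's own z axis and vertical above 0.25 rad and x of shaker_mouth in the frame of tray between -0.08 and 0.1 m and y of shaker_mouth in the frame of tray between -0.14 and 0.14 m and z of shaker_mouth in the frame of tray between 0.015 and 0.25 m), for 0.2 s.
At the end, for the whole second after the job is handed in: All eight stones rest inside the tray, two or more in each bay; each weight stands on its own spot (within 12 mm of its centre, upright); the shaker is in its dock (within 13 mm of the middle, on the floor, level within 0.08 rad); all is at rest (all of step 1 and x of stone0 in the frame of tray between -0.057 and 0.057 m and y of stone0 in the frame of tray between -0.13 and 0.13 m and z of stone0 in the frame of tray between 0 and 0.042 m and x of stone1 in the frame of tray between -0.057 and 0.057 m and y of stone1 in the frame of tray between -0.13 and 0.13 m and z of stone1 in the frame of tray between 0 and 0.042 m and x of stone2 in the frame of tray between -0.057 and 0.057 m and y of stone2 in the frame of tray between -0.13 and 0.13 m and z of stone2 in the frame of tray between 0 and 0.042 m and x of stone3 in the frame of tray between -0.057 and 0.057 m and y of stone3 in the frame of tray between -0.13 and 0.13 m and z of stone3 in the frame of tray between 0 and 0.042 m and x of stone4 in the frame of tray between -0.057 and 0.057 m and y of stone4 in the frame of tray between -0.13 and 0.13 m and z of stone4 in the frame of tray between 0 and 0.042 m and x of stone5 in the frame of tray between -0.057 and 0.057 m and y of stone5 in the frame of tray between -0.13 and 0.13 m and z of stone5 in the frame of tray between 0 and 0.042 m and x of stone6 in the frame of tray between -0.057 and 0.057 m and y of stone6 in the frame of tray between -0.13 and 0.13 m and z of stone6 in the frame of tray between 0 and 0.042 m and x of stone7 in the frame of tray between -0.057 and 0.057 m and y of stone7 in the frame of tray between -0.13 and 0.13 m and z of stone7 in the frame of tray between 0 and 0.042 m and ((y of stone0 in the frame of tray above 0.0443 m and (y of stone1 in the frame of tray above 0.0443 m or y of stone2 in the frame of tray above 0.0443 m or y of stone3 in the frame of tray above 0.0443 m or y of stone4 in the frame of tray above 0.0443 m or y of stone5 in the frame of tray above 0.0443 m or y of stone6 in the frame of tray above 0.0443 m or y of stone7 in the frame of tray above 0.0443 m)) or (y of stone1 in the frame of tray above 0.0443 m and (y of stone2 in the frame of tray above 0.0443 m or y of stone3 in the frame of tray above 0.0443 m or y of stone4 in the frame of tray above 0.0443 m or y of stone5 in the frame of tray above 0.0443 m or y of stone6 in the frame of tray above 0.0443 m or y of stone7 in the frame of tray above 0.0443 m)) or (y of stone2 in the frame of tray above 0.0443 m and (y of stone3 in the frame of tray above 0.0443 m or y of stone4 in the frame of tray above 0.0443 m or y of stone5 in the frame of tray above 0.0443 m or y of stone6 in the frame of tray above 0.0443 m or y of stone7 in the frame of tray above 0.0443 m)) or (y of stone3 in the frame of tray above 0.0443 m and (y of stone4 in the frame of tray above 0.0443 m or y of stone5 in the frame of tray above 0.0443 m or y of stone6 in the frame of tray above 0.0443 m or y of stone7 in the frame of tray above 0.0443 m)) or (y of stone4 in the frame of tray above 0.0443 m and (y of stone5 in the frame of tray above 0.0443 m or y of stone6 in the frame of tray above 0.0443 m or y of stone7 in the frame of tray above 0.0443 m)) or (y of stone5 in the frame of tray above 0.0443 m and (y of stone6 in the frame of tray above 0.0443 m or y of stone7 in the frame of tray above 0.0443 m)) or (y of stone6 in the frame of tray above 0.0443 m and y of stone7 in the frame of tray above 0.0443 m)) and ((y of stone0 in the frame of tray between -0.0443 and 0.0443 m and (y of stone1 in the frame of tray between -0.0443 and 0.0443 m or y of stone2 in the frame of tray between -0.0443 and 0.0443 m or y of stone3 in the frame of tray between -0.0443 and 0.0443 m or y of stone4 in the frame of tray between -0.0443 and 0.0443 m or y of stone5 in the frame of tray between -0.0443 and 0.0443 m or y of stone6 in the frame of tray between -0.0443 and 0.0443 m or y of stone7 in the frame of tray between -0.0443 and 0.0443 m)) or (y of stone1 in the frame of tray between -0.0443 and 0.0443 m and (y of stone2 in the frame of tray between -0.0443 and 0.0443 m or y of stone3 in the frame of tray between -0.0443 and 0.0443 m or y of stone4 in the frame of tray between -0.0443 and 0.0443 m or y of stone5 in the frame of tray between -0.0443 and 0.0443 m or y of stone6 in the frame of tray between -0.0443 and 0.0443 m or y of stone7 in the frame of tray between -0.0443 and 0.0443 m)) or (y of stone2 in the frame of tray between -0.0443 and 0.0443 m and (y of stone3 in the frame of tray between -0.0443 and 0.0443 m or y of stone4 in the frame of tray between -0.0443 and 0.0443 m or y of stone5 in the frame of tray between -0.0443 and 0.0443 m or y of stone6 in the frame of tray between -0.0443 and 0.0443 m or y of stone7 in the frame of tray between -0.0443 and 0.0443 m)) or (y of stone3 in the frame of tray between -0.0443 and 0.0443 m and (y of stone4 in the frame of tray between -0.0443 and 0.0443 m or y of stone5 in the frame of tray between -0.0443 and 0.0443 m or y of stone6 in the frame of tray between -0.0443 and 0.0443 m or y of stone7 in the frame of tray between -0.0443 and 0.0443 m)) or (y of stone4 in the frame of tray between -0.0443 and 0.0443 m and (y of stone5 in the frame of tray between -0.0443 and 0.0443 m or y of stone6 in the frame of tray between -0.0443 and 0.0443 m or y of stone7 in the frame of tray between -0.0443 and 0.0443 m)) or (y of stone5 in the frame of tray between -0.0443 and 0.0443 m and (y of stone6 in the frame of tray between -0.0443 and 0.0443 m or y of stone7 in the frame of tray between -0.0443 and 0.0443 m)) or (y of stone6 in the frame of tray between -0.0443 and 0.0443 m and y of stone7 in the frame of tray between -0.0443 and 0.0443 m)) and ((y of stone0 in the frame of tray below -0.0443 m and (y of stone1 in the frame of tray below -0.0443 m or y of stone2 in the frame of tray below -0.0443 m or y of stone3 in the frame of tray below -0.0443 m or y of stone4 in the frame of tray below -0.0443 m or y of stone5 in the frame of tray below -0.0443 m or y of stone6 in the frame of tray below -0.0443 m or y of stone7 in the frame of tray below -0.0443 m)) or (y of stone1 in the frame of tray below -0.0443 m and (y of stone2 in the frame of tray below -0.0443 m or y of stone3 in the frame of tray below -0.0443 m or y of stone4 in the frame of tray below -0.0443 m or y of stone5 in the frame of tray below -0.0443 m or y of stone6 in the frame of tray below -0.0443 m or y of stone7 in the frame of tray below -0.0443 m)) or (y of stone2 in the frame of tray below -0.0443 m and (y of stone3 in the frame of tray below -0.0443 m or y of stone4 in the frame of tray below -0.0443 m or y of stone5 in the frame of tray below -0.0443 m or y of stone6 in the frame of tray below -0.0443 m or y of stone7 in the frame of tray below -0.0443 m)) or (y of stone3 in the frame of tray below -0.0443 m and (y of stone4 in the frame of tray below -0.0443 m or y of stone5 in the frame of tray below -0.0443 m or y of stone6 in the frame of tray below -0.0443 m or y of stone7 in the frame of tray below -0.0443 m)) or (y of stone4 in the frame of tray below -0.0443 m and (y of stone5 in the frame of tray below -0.0443 m or y of stone6 in the frame of tray below -0.0443 m or y of stone7 in the frame of tray below -0.0443 m)) or (y of stone5 in the frame of tray below -0.0443 m and (y of stone6 in the frame of tray below -0.0443 m or y of stone7 in the frame of tray below -0.0443 m)) or (y of stone6 in the frame of tray below -0.0443 m and y of stone7 in the frame of tray below -0.0443 m)) and horizontal distance between shaker and dock below 0.013 m and z of shaker in the frame of dock below 0.008 m and angle between shaker's own z axis and vertical below 0.08 rad and linear speed of each of stone0, stone1, stone2, stone3, stone4, stone5, stone6, stone7, shaker, weight_a, weight_b, weight_c, weight_d below 0.03 m/s); the robot touches nothing.
It fails at once if the timer or the petri dishes are moved by more than 30 mm (distance of any of timer, petri from where it was at the start of the episode above 0.03 m).
Of weight_a, weight_b, weight_c, weight_d only 3 to 4 are there at a start; the rules pass over those that are not, and their reading is None.
At some moment in a run one of weight_a, weight_b, weight_c, weight_d may be knocked a few centimetres aside while the robot is not near it.
It also fails if it takes over 210 s, if anything falls off the work surface, if the arm or the gripper's body presses on something with over 40 N, if the wrist force passes 120 N, or if a joint passes its speed limit or range.

### The arm

A 6-joint arm with a two-finger parallel gripper is mounted at the origin on a cart in front of the work surface, level with it; the furniture and walls round the work are solid. World frame = base frame: x ahead of the robot, y to its left, z up, the work surface at z = 0. Lengths are in m, angles in rad, forces in N, time in s.
With the tool pointing down it reaches from about 0.225 to 0.875 m from the base axis. Payload 3.4 kg.
Tool frame: the origin (TCP) lies at the very end of the fingers, on their centre line; the grasp point (between the pads) lies behind it (manip.grasp_offset is the z of the grasp point in the tool frame, in m); z points along the fingers, y is the line along which they close (so a half turn about z gives the same grasp; the last joint's range is limited). The gripper opens to 85 mm and grips with 20 to 120 N. Pads are 22 mm wide; open, the fingers measure 114 mm over their backs; the gripper's body (76 mm by 85 mm) begins 54 mm behind the grasp point. The pads swing forward as they close: fully open they stand 13 mm farther back than shut.
Start: joints at [-1.297, 0.276, 1.505, -0, 1.361, -0.121], TCP at [0.221, -0.531, 0.231] pointing down, gripper open.
Joint ranges: [-2.89, 2.89], [-0.75, 2.08], [0.22, 2.7], [-1.18, 4.32], [0.11, 2.71], [-2.7, 2.7]. Speed limits (rad/s): [2.57, 2.57, 3.14, 3.14, 3.14, 3.14].

### API

Orientations are given as a unit quaternion [w, x, y, z].
In Python, from rig import manip gives the robot as it stands.
- The arm moves only by the shell command python3 -m pendant 'ROWS' [FORCE]. ROWS is JSON, a list of rows, each an object of numbers: "dx", "dy", "dz": the shift along the tool's x, y, z in m; "rx", "ry", "rz": the turn, a rotation vector about the tool's x, y, z in degrees; "hand": the finger opening in m, from 0 to 0.0854. In form: [{"dx": .., "dy": .., "dz": .., "rx": .., "ry": .., "rz": .., "hand": ..}, ...]. A call has 1 to 12 rows; each row shifts and turns the commanded pose from where the row before left it, along the tool's axes as they then stand; what a row does not reach is not made up. A row lasts 1/12 s, in which the tool goes at most 41.7 mm and 7.16 degrees, less where a joint would pass 70% of its speed; a pose out of reach is approached as far as the arm can. A call is refused whole if a number of a shift passes 0.0417 or a number of a turn 7.16, either way. A call with a gripper value outside its range is refused whole. The fingers move at their own pace and stop on an object; FORCE is the grip in N (left out, the last holds). Time passes only in rows, so rows that do not move let the fingers close. It gives the time, the measured TCP pose, the force, the opening and the grip force at its end, in the units of the state.
- manip.get_state(): the state, without advancing time (a new reading comes with each control period).
- manip.get_image(name): name is "side" or "top" or "wrist"; returns a dict with "frame" (420x560x3 uint8, red, green, blue), "fx", "fy", "cx", "cy" (pixels), "distortion" ([k1, k2, p1, p2, k3] as OpenCV has them; the pictures are not rectified), "position" and "attitude" of the camera in the world; the wrist camera has in their place "mount" (4x4, takes a point from camera to tool coordinates, whose origin is the TCP and whose axes are the flange's). Camera axes: x right, y up, looking along -z (the intrinsics and any distortion apply to the point x, -y, -z); pixel columns grow to the right and rows downward; lengths in m; the calibration is good to about 2 mm. A picture is of the moment at which its call begins: read the wrist's pose just before it. There is no depth.
- manip.sign_off(): hands the job in; it is judged then, once.
The state is a dict: "clock": time; "qpos": joint angles; "qd": joint speeds; "effort": joint torques, N m; "position": TCP position; "ee_rot": TCP orientation; "contact_force": force on the tool from outside, world axes, zero at the start; "moment": the same for the moment, N m; "width": finger opening in m; "gripper_force": force on a finger pad.
Only numpy, scipy, OpenCV 4.12 (cv2) and the standard library are available. Lean on these libraries where they do the work, as an engineer would, in place of code of your own. Each camera call takes 0.05 s, during which the arm holds its last target. There are 200 camera calls.

## Working session

There is one attempt and no reset: what is moved stays moved. The work goes in short steps, Python scripts to look and compute and a shell command to move; the robot and the scene stay as the last step left them, time stands still between calls to the robot, and variables do not carry over. Pictures are saved under pics/ and viewed, at most 14 in all, crops included, and the job is handed in when it is done.

```bash
ls; mkdir -p pics
cat > h.py <<'E'
import numpy as np, cv2
from scipy.spatial.transform import Rotation as R
from rig import manip
def q2R(q): return R.from_quat([q[1],q[2],q[3],q[0]]).as_matrix()
def cam(name):
    s=manip.get_state(); im=manip.get_image(name)
    if 'mount' in im:
        M=np.array(im['mount']); T=np.eye(4); T[:3,:3]=q2R(s['ee_rot']); T[:3,3]=s['position']; T=T@M
    else:
        T=np.eye(4); a=np.array(im['attitude']); T[:3,:3]=q2R(a) if a.size==4 else a; T[:3,3]=im['position']
    K=np.array([[im['fx'],0,im['cx']],[0,im['fy'],im['cy']],[0,0,1.]])
    return dict(f=im['frame'],K=K,D=np.array(im['distortion'],float),T=T)
def save(c,n): 
    import pickle; pickle.dump(c,open(f'pics/{n}.pkl','wb')); cv2.imwrite(f'pics/{n}.png',c['f'][:,:,::-1])
def load(n):
    import pickle; return pickle.load(open(f'pics/{n}.pkl','rb'))
def w(c,u,v,z):
    "pixel -> world at height z"
    p=cv2.undistortPoints(np.array([[[u,v]]],float),c['K'],c['D'])[0,0]
    d=c['T'][:3,:3]@np.array([p[0],-p[1],-1.]); o=c['T'][:3,3]
    return o+d*(z-o[2])/d[2]
def px(c,P):
    q=(np.asarray(P,float).reshape(-1,3)-c['T'][:3,3])@c['T'][:3,:3]; q=q*[1,-1,-1]
    return cv2.projectPoints(q.reshape(-1,1,3),np.zeros(3),np.zeros(3),c['K'],c['D'])[0][:,0]
def crop(n,u0,v0,u1,v1,s,out): 
    cv2.imwrite(f'pics/{out}.png',cv2.resize(cv2.imread(f'pics/{n}.png')[v0:v1,u0:u1],None,fx=s,fy=s,interpolation=cv2.INTER_CUBIC))
E
python3 - <<'E'
from h import *
print(manip.get_state(), manip.grasp_offset)
t=cam('top');s=cam('side');save(t,'top0');save(s,'side0');save(cam('wrist'),'wr0')
print(t['K'],t['D'],t['T'],s['T'])
a=np.hstack([t['f'],s['f']]);
big=cv2.resize(t['f'][:,:,::-1],(800,600),interpolation=cv2.INTER_CUBIC);cv2.imwrite('pics/top0b.png',big)
big=cv2.resize(s['f'][:,:,::-1],(800,600),interpolation=cv2.INTER_CUBIC);cv2.imwrite('pics/side0b.png',big)
E
```

```text
pics
{'clock': 0.0, 'qpos': array([-1.29699357e+00,  2.76617287e-01,  1.50614809e+00,  6.00378389e-06,
        1.36072236e+00, -1.20993592e-01]), 'qd': array([ 0.00097877,  0.00103337, -0.00070069,  0.00013855,  0.00122652,
        0.00128584]), 'effort': array([ 2.45954943e-03, -4.16770470e+01, -2.45803660e+01, -2.70681476e-04,
        1.11234884e-02,  1.28173073e-05]), 'position': array([ 0.22100939, -0.53024217,  0.23042106]), 'ee_rot': array([-9.44999814e-04,  9.80579846e-01,  1.96117996e-01, -6.93992533e-05]), 'contact_force': array([-0.02555885,  0.55934578,  0.1459383 ]), 'moment': array([0.03623251, 0.00175812, 0.00886628]), 'gripper_force': 0.0, 'width': 0.0855876104070596} -0.0187
[[480.52322218   0.         282.25271325]
 [  0.         480.52322218 211.86393562]
 [  0.           0.           1.        ]] [-0.09599723  0.          0.          0.          0.        ] [[ 0.01222606  0.98960681 -0.14327907  0.42917809]
 [-0.99961591  0.01566014  0.02286464 -0.07165881]
 [ 0.02487078  0.14294449  0.98941817  0.99193865]
 [ 0.          0.          0.          1.        ]] [[-0.9087843   0.26092858 -0.32561844  0.17917957]
 [-0.41664193 -0.61010988  0.6739254   0.72156327]
 [-0.02281663  0.74811911  0.66317207  0.88469007]
 [ 0.          0.          0.          1.        ]]
```

View pics/top0b.png

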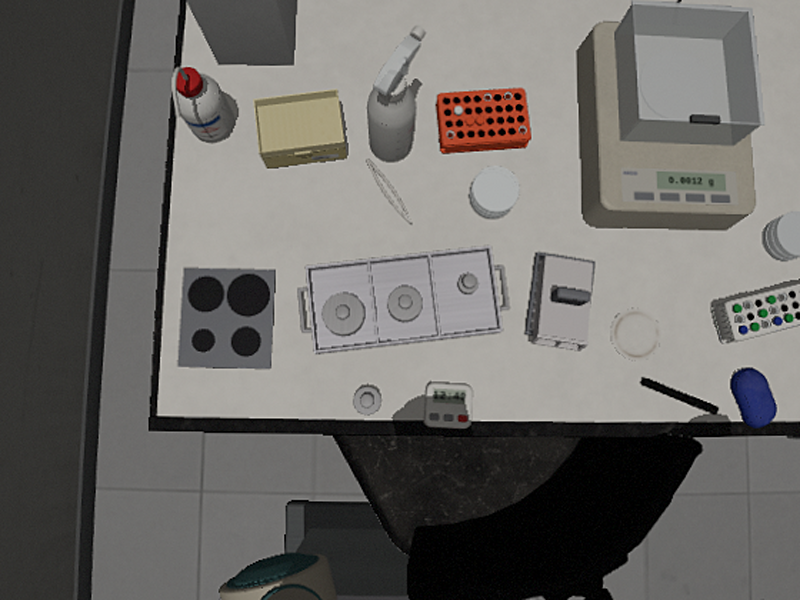

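View pics/side0b.png

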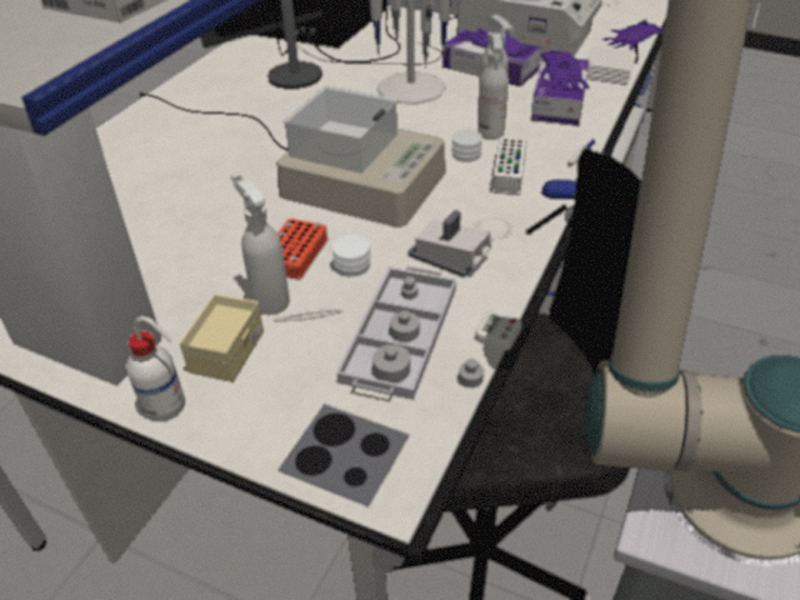

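The top view shows the mat at left, with spots at about a (203,340), b (245,341), c (206,294) and d (248,294). The weights are d in the left bay (343,313), c in the middle bay (405,302), a in the right bay (467,282) and b in front (367,399). The timer is at (447,405), and the shaker at (565,300) has its grip at (570,296).

Run:
```python
from h import *
crop('top0',115,165,315,310,4,'c1'); crop('top0',300,165,440,270,5,'c2')
t=load('top0');s=load('side0')
g=cv2.cvtColor(t['f'],cv2.COLOR_RGB2GRAY)
m=(g[180:265,120:200]<45).astype(np.uint8)
n,l,st,ce=cv2.connectedComponentsWithStats(m)
for i in range(1,n):
    if st[i,4]>100: print('spot',np.round(w(t,ce[i,0]+120,ce[i,1]+180,.002),4),st[i])
k=.7
for nm,u,v,z in [('d',343,312,.047),('c',405,301,.043),('a',467,281,.035),('b',367,398,.039)]:
    print(nm,'top',np.round(w(t,u*k,v*k,z),4))
for nm,u,v,z in [('d',391,352,.047),('c',405,318,.043),('a',409,285,.035),('b',470,366,.039)]:
    print(nm,'side',np.round(w(s,u*k,v*k,z),4))
```

```text
spot [0.5811 0.1325 0.002 ] [ 39  12  30  29 686]
spot [0.5813 0.1947 0.002 ] [ 12  14  25  24 478]
spot [0.5131 0.1332 0.002 ] [ 42  49  20  20 323]
spot [0.5134 0.1952 0.002 ] [ 15  51  15  15 192]
d top [ 0.5516 -0.0101  0.047 ]
c top [ 0.569  -0.0961  0.043 ]
a top [ 0.6003 -0.184   0.035 ]
b top [ 0.4338 -0.0454  0.039 ]
d side [ 0.5499 -0.0072  0.047 ]
c side [ 0.5636 -0.0902  0.043 ]
a side [ 0.5955 -0.177   0.035 ]
b side [ 0.429  -0.0351  0.039 ]
```

View pics/c1.png

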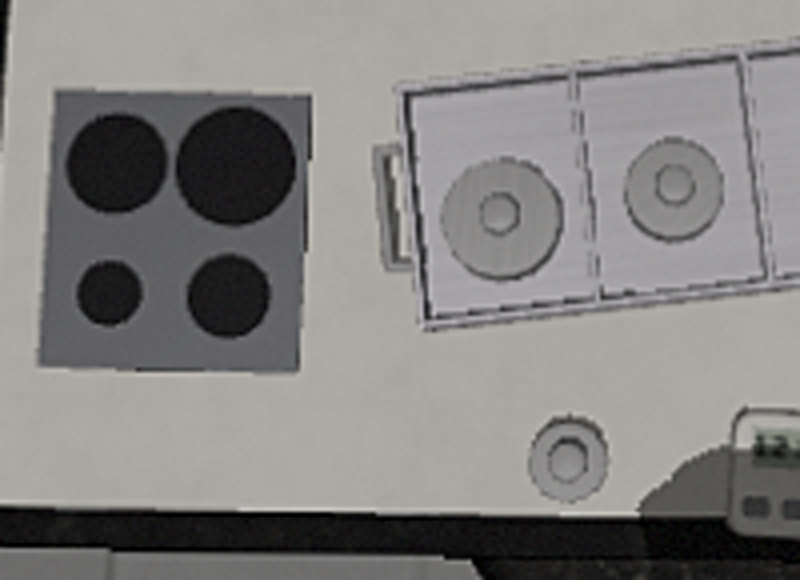

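View pics/c2.png

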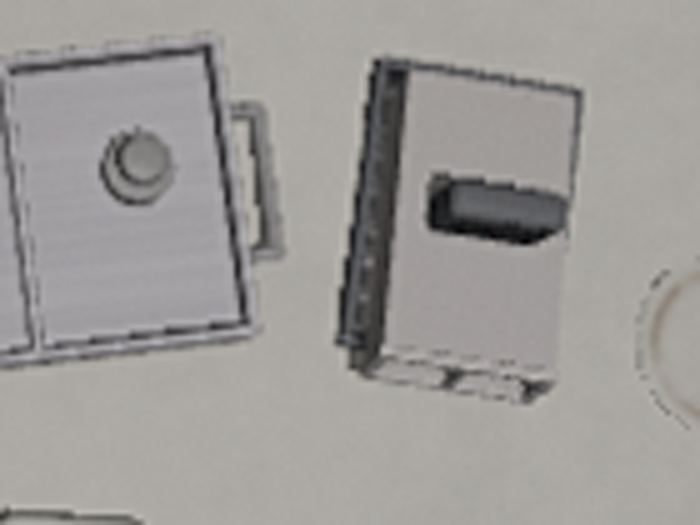

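The crops put the knobs at d (240,218), c (284,211), b (257,280) and a (329,196) in top-image pixels. The tray is yawed about 6°, and the shaker's mouth points toward the robot.

```bash
python3 - <<'E'
from h import *
from scipy.optimize import least_squares
t=load('top0')
c1=lambda u,v:((u+.5)/4-.5+115,(v+.5)/4-.5+165); c2=lambda u,v:((u+.5)/5-.5+300,(v+.5)/5-.5+165)
for nm,p,z in [('d',c1(500,213),.051),('c',c1(676,185),.047),('a',c2(145,157),.039),('b',c1(568,460),.039)]: print(nm,np.round(w(t,*p,z),4))
def fit(obs,mod,x0):
    obs=np.array(obs);mod=np.array(mod)
    def pr(x):
        c,s=np.cos(x[2]),np.sin(x[2]); return np.c_[x[0]+c*mod[:,0]-s*mod[:,1],x[1]+s*mod[:,0]+c*mod[:,1],mod[:,2]]
    r=least_squares(lambda x:(px(t,pr(x))-obs).ravel(),x0); print(np.round(r.x,4),np.round(r.fun,1)); return r.x
T=fit([c1(398,88),c1(425,328),c2(212,38),c2(260,328)],[[.063,.135,.026],[-.063,.135,.026],[.063,-.135,.026],[-.063,-.135,.026]],[.57,-.09,0])
# tube: x -71+? to 51 ; dock top corners unknown
S=fit([c2(408,68),c2(583,92),c2(383,355),c2(553,383)],[[.051,.0345,.053],[.051,-.0345,.053],[-.071,.0345,.053],[-.071,-.0345,.053]],[.57,-.33,0])
print('home',np.round(w(t,*c2(508,212),.095),4), px(t,[[S[0]-.008*np.cos(S[2]),S[1]-.008*np.sin(S[2]),.095]])*5-[1500,825])
E
python3 -m pendant '[{"dx":0.0375,"dy":-0.0156,"rz":5.65},{"dx":0.0375,"dy":-0.0156,"rz":5.65},{"dx":0.0375,"dy":-0.0156,"rz":5.65},{"dx":0.0375,"dy":-0.0156,"rz":5.65},{"dy":-0.04},{"dy":-0.04},{"dy":-0.04},{"dy":-0.04},{"dy":-0.04},{"dy":-0.04},{"hand":0.045},{}]' 40
```

```text
d [ 0.5521 -0.0094  0.051 ]
c [ 0.568  -0.0962  0.047 ]
a [ 0.601 -0.187  0.039]
b [ 0.4318 -0.0449  0.039 ]
[ 0.5759 -0.0944  0.1383] [-1.  -0.3 -1.1  0.8  1.4 -1.4  0.7  0.8]
[ 0.5841 -0.3221 -0.1225] [ 1.  -1.  -0.5 -1.  -0.3  1.4 -0.2  0.5]
home [ 0.5721 -0.3198  0.095 ] [[509.12763104 199.59409045]]invalid input
```

```bash
python3 -m pendant '[{"dx":0.0375,"dy":-0.0156,"rz":5.65},{"dx":0.0375,"dy":-0.0156,"rz":5.65},{"dx":0.0375,"dy":-0.0156,"rz":5.65},{"dx":0.0375,"dy":-0.0156,"rz":5.65},{"dy":-0.04},{"dy":-0.04},{"dy":-0.04},{"dy":-0.04},{"dy":-0.04},{"dy":-0.04},{"hand":0.045},{"dx":0}]' 40
```

```text
invalid input
```

```bash
python3 -m pendant '[{"dx":0.0,"dy":-0.02,"dz":0,"rx":0,"ry":0,"rz":5.65,"hand":0.045}]' 40; python3 -m pendant '[{"dy":-0.02,"hand":0.045}]'; python3 -m pendant '[{"dy":-0.02}]' 40
```

```text
clock: 0.23
position: [0.2143, -0.515, 0.2305]
ee_rot: [0.001, 0.989, 0.147, 0.0]
contact_force: [-0.5, -0.1, -0.4]
width: 0.0758
gripper_force: 0.0invalid input
invalid input
```

```bash
python3 -m pendant '[{"dx":0,"dy":0,"dz":0,"rx":0,"ry":0,"rz":5.65,"hand":0.045},{"dx":0,"dy":0,"dz":0,"rx":0,"ry":0,"rz":5.65,"hand":0.045},{"dx":0,"dy":0,"dz":0,"rx":0,"ry":0,"rz":5.65,"hand":0.045},{"dx":0.02,"dy":-0.038,"dz":0,"rx":0,"ry":0,"rz":0,"hand":0.045},{"dx":0.02,"dy":-0.038,"dz":0,"rx":0,"ry":0,"rz":0,"hand":0.045},{"dx":0.02,"dy":-0.038,"dz":0,"rx":0,"ry":0,"rz":0,"hand":0.045},{"dx":0.02,"dy":-0.038,"dz":0,"rx":0,"ry":0,"rz":0,"hand":0.045},{"dx":0.02,"dy":-0.038,"dz":0,"rx":0,"ry":0,"rz":0,"hand":0.045},{"dx":0.02,"dy":-0.038,"dz":0,"rx":0,"ry":0,"rz":0,"hand":0.045},{"dx":0.02,"dy":-0.038,"dz":0,"rx":0,"ry":0,"rz":0,"hand":0.045},{"dx":0.02,"dy":-0.038,"dz":0,"rx":0,"ry":0,"rz":0,"hand":0.045},{"dx":0.02,"dy":-0.038,"dz":0,"rx":0,"ry":0,"rz":0,"hand":0.045}]' 40
python3 -m pendant '[{"dx":0.02,"dy":-0.038,"dz":0,"rx":0,"ry":0,"rz":0,"hand":0.045},{"dx":0.02,"dy":-0.038,"dz":0,"rx":0,"ry":0,"rz":0,"hand":0.045},{"dx":0,"dy":-0.038,"dz":0,"rx":0,"ry":0,"rz":0,"hand":0.045},{"dx":0,"dy":0,"dz":0,"rx":0,"ry":0,"rz":0,"hand":0.045},{"dx":0,"dy":0,"dz":0,"rx":0,"ry":0,"rz":0,"hand":0.045}]'
python3 - <<'E'
from h import *
print(manip.get_state()['qpos'])
c=cam('wrist');save(c,'wr1'); print(px(c,[[.432,-.045,.039],[.552,-.009,.051],[.568,-.096,.047]]))
cv2.imwrite('pics/wr1b.png',cv2.resize(c['f'][:,:,::-1],(800,600)))
E
```

```text
clock: 1.23
position: [0.3883, -0.1784, 0.2313]
ee_rot: [0.0, 1.0, -0.0, 0.0]
contact_force: [0.6, -0.0, 1.3]
width: 0.045
gripper_force: 0.0
clock: 1.65
position: [0.4264, -0.0667, 0.2311]
ee_rot: [0.0, 1.0, 0.003, -0.0]
contact_force: [0.3, 0.6, 0.8]
width: 0.045
gripper_force: 0.0
[-3.16480677e-01  5.76668409e-02  1.78147792e+00 -3.08282718e-04
  1.30317289e+00  1.24914182e+00]
[[264.14382328 180.26573846]
 [225.25046142  65.11844323]
 [312.78594661  48.44672053]]
```

View pics/wr1b.png

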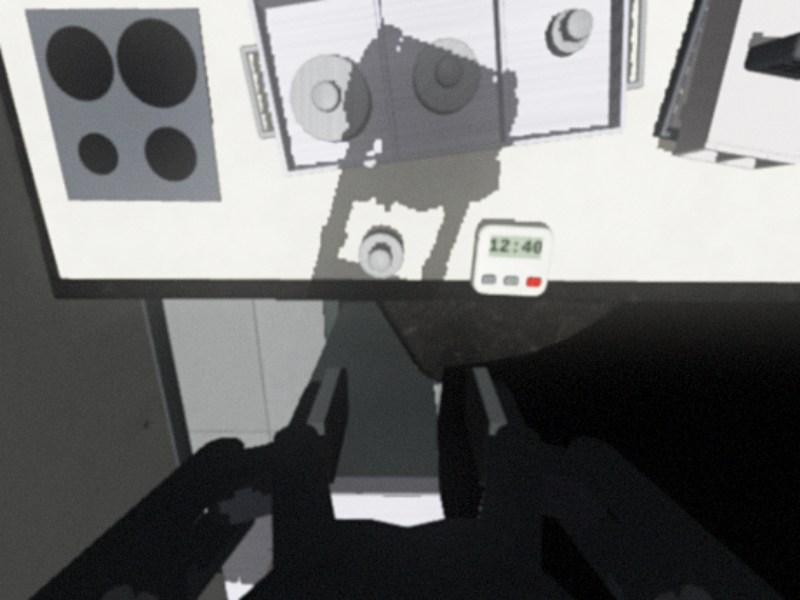

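The wrist view shows weight b at (379,257), with d and c within 2 px of prediction, and the timer clear to the right. The measurements hold, so I'll grasp b.

```bash
python3 -m pendant '[{"dx":0.0056,"dy":-0.0215,"dz":0,"rx":0,"ry":0,"rz":0,"hand":0.045},{"dx":0,"dy":0,"dz":0.035,"rx":0,"ry":0,"rz":0,"hand":0.045},{"dx":0,"dy":0,"dz":0.035,"rx":0,"ry":0,"rz":0,"hand":0.045},{"dx":0,"dy":0,"dz":0.035,"rx":0,"ry":0,"rz":0,"hand":0.045},{"dx":0,"dy":0,"dz":0.035,"rx":0,"ry":0,"rz":0,"hand":0.045},{"dx":0,"dy":0,"dz":0.03,"rx":0,"ry":0,"rz":0,"hand":0.045},{"dx":0,"dy":0,"dz":0,"rx":0,"ry":0,"rz":0,"hand":0.045},{"dx":0,"dy":0,"dz":0,"rx":0,"ry":0,"rz":0,"hand":0.045}]' 40
```

```text
clock: 2.37
position: [0.4313, -0.0483, 0.0605]
ee_rot: [-0.0, 1.0, -0.001, -0.002]
contact_force: [1.2, -0.5, 0.1]
width: 0.045
gripper_force: 0.0
```

```bash
python3 -m pendant '[{"dx":0,"dy":-0.003,"dz":0.018,"rx":0,"ry":0,"rz":0,"hand":0.045},{"dx":0,"dy":0,"dz":0.019,"rx":0,"ry":0,"rz":0,"hand":0.045},{"dx":0,"dy":0,"dz":0,"rx":0,"ry":0,"rz":0,"hand":0.045},{"dx":0,"dy":0,"dz":0,"rx":0,"ry":0,"rz":0,"hand":0.045}]' 40
python3 -m pendant '[{"dx":0,"dy":0,"dz":0,"rx":0,"ry":0,"rz":0,"hand":0.01},{"dx":0,"dy":0,"dz":0,"rx":0,"ry":0,"rz":0,"hand":0.01},{"dx":0,"dy":0,"dz":0,"rx":0,"ry":0,"rz":0,"hand":0.01},{"dx":0,"dy":0,"dz":0,"rx":0,"ry":0,"rz":0,"hand":0.01},{"dx":0,"dy":0,"dz":0,"rx":0,"ry":0,"rz":0,"hand":0.01},{"dx":0,"dy":0,"dz":0,"rx":0,"ry":0,"rz":0,"hand":0.01}]' 40
```

```text
clock: 2.7
position: [0.4334, -0.045, 0.0256]
ee_rot: [0.0, 1.0, -0.0, 0.001]
contact_force: [0.1, -0.1, 0.6]
width: 0.0452
gripper_force: 0.0
clock: 3.2
position: [0.4339, -0.0447, 0.026]
ee_rot: [0.001, 1.0, 0.0, 0.002]
contact_force: [-1.0, -0.0, 6.9]
width: 0.0182
gripper_force: 38.8
```

```bash
python3 -m pendant '[{"dx":0,"dy":0,"dz":-0.02,"rx":0,"ry":0,"rz":0,"hand":0.01},{"dx":0,"dy":0,"dz":-0.04,"rx":0,"ry":0,"rz":0,"hand":0.01},{"dx":0.01,"dy":-0.025,"dz":0,"rx":0,"ry":0,"rz":0,"hand":0.01},{"dx":0.014,"dy":-0.0306,"dz":0,"rx":0,"ry":0,"rz":0,"hand":0.01},{"dx":0.014,"dy":-0.0306,"dz":0,"rx":0,"ry":0,"rz":0,"hand":0.01},{"dx":0.014,"dy":-0.0306,"dz":0,"rx":0,"ry":0,"rz":0,"hand":0.01},{"dx":0.014,"dy":-0.0306,"dz":0,"rx":0,"ry":0,"rz":0,"hand":0.01},{"dx":0.014,"dy":-0.0306,"dz":0,"rx":0,"ry":0,"rz":0,"hand":0.01},{"dx":0,"dy":0,"dz":0.03,"rx":0,"ry":0,"rz":0,"hand":0.01},{"dx":0,"dy":0,"dz":0,"rx":0,"ry":0,"rz":0,"hand":0.01},{"dx":0,"dy":0,"dz":0,"rx":0,"ry":0,"rz":0,"hand":0.01}]' 40
python3 - <<'E'
from h import *
c=cam('wrist');save(c,'wr2');t=cam('top');save(t,'top2');
print(px(t,[[.5131,.1332,.002]]))
cv2.imwrite('pics/v2.png',np.hstack([cv2.resize(t['f'][165:315,110:260,::-1],(400,400)),cv2.resize(c['f'][:,:,::-1],(400,400))]))
E
```

```text
clock: 4.12
position: [0.5105, 0.1339, 0.0535]
ee_rot: [0.0, 1.0, 0.001, -0.002]
contact_force: [-0.6, -0.3, -0.5]
width: 0.0181
gripper_force: 39.7
[[171.65109589 238.62071371]]
```

View pics/v2.png

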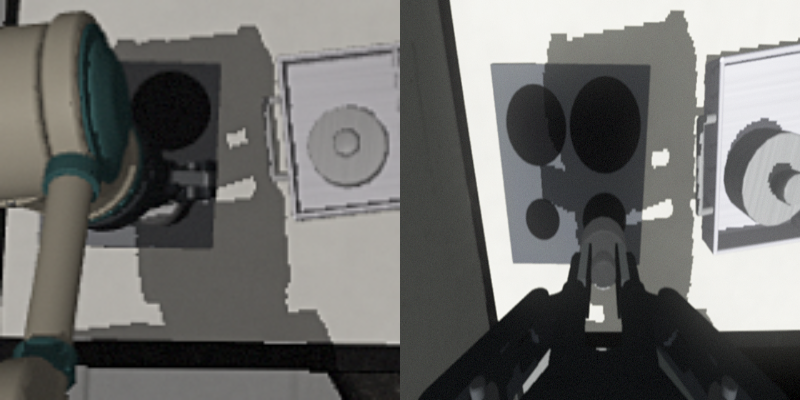

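The wrist view shows b held upright just above its spot, so I'll lower and release.

```bash
python3 -m pendant '[{"dx":0.0015,"dy":0,"dz":0.015,"rx":0,"ry":0,"rz":0,"hand":0.01},{"dx":0,"dy":0,"dz":0.008,"rx":0,"ry":0,"rz":0,"hand":0.01},{"dx":0,"dy":0,"dz":0.003,"rx":0,"ry":0,"rz":0,"hand":0.01},{"dx":0,"dy":0,"dz":0.001,"rx":0,"ry":0,"rz":0,"hand":0.01},{"dx":0,"dy":0,"dz":0,"rx":0,"ry":0,"rz":0,"hand":0.01}]' 40
python3 -m pendant '[{"dx":0,"dy":0,"dz":0,"rx":0,"ry":0,"rz":0,"hand":0.022},{"dx":0,"dy":0,"dz":0,"rx":0,"ry":0,"rz":0,"hand":0.04},{"dx":0,"dy":0,"dz":0,"rx":0,"ry":0,"rz":0,"hand":0.04},{"dx":0,"dy":0,"dz":0,"rx":0,"ry":0,"rz":0,"hand":0.04},{"dx":0,"dy":0,"dz":-0.03,"rx":0,"ry":0,"rz":0,"hand":0.04},{"dx":0,"dy":0,"dz":-0.04,"rx":0,"ry":0,"rz":0,"hand":0.04},{"dx":0.007,"dy":0.0245,"dz":-0.03,"rx":0,"ry":0,"rz":0,"hand":0.04},{"dx":0.009,"dy":0.036,"dz":0,"rx":0,"ry":0,"rz":0,"hand":0.04},{"dx":0.009,"dy":0.036,"dz":0,"rx":0,"ry":0,"rz":0,"hand":0.04},{"dx":0.009,"dy":0.036,"dz":0,"rx":0,"ry":0,"rz":0,"hand":0.04},{"dx":0.009,"dy":0.036,"dz":0,"rx":0,"ry":0,"rz":0,"hand":0.04},{"dx":0.009,"dy":0.036,"dz":0,"rx":0,"ry":0,"rz":0,"hand":0.04}]' 40
python3 -m pendant '[{"dx":0.009,"dy":0.036,"dz":0,"rx":0,"ry":0,"rz":0,"hand":0.04},{"dx":0.009,"dy":0.036,"dz":0,"rx":0,"ry":0,"rz":0,"hand":0.04},{"dx":0.009,"dy":0.036,"dz":0,"rx":0,"ry":0,"rz":0,"hand":0.04},{"dx":0,"dy":0,"dz":0.0,"rx":0,"ry":0,"rz":0,"hand":0.04},{"dx":0,"dy":0,"dz":0.0,"rx":0,"ry":0,"rz":0,"hand":0.04}]' 40
```

```text
clock: 4.63
position: [0.5134, 0.1332, 0.0281]
ee_rot: [0.0, 1.0, -0.0, -0.0]
contact_force: [-1.7, -1.9, 2.0]
width: 0.018
gripper_force: 40.0
clock: 5.63
position: [0.5661, -0.0723, 0.1275]
ee_rot: [0.0, 1.0, 0.0, 0.0]
contact_force: [-0.4, 0.7, -0.4]
width: 0.0401
gripper_force: 0.0
clock: 6.05
position: [0.5931, -0.1806, 0.1268]
ee_rot: [-0.0, 1.0, -0.001, -0.0]
contact_force: [0.3, 1.0, -0.5]
width: 0.0399
gripper_force: 0.0
```

```bash
python3 -m pendant '[{"dx":0.008,"dy":0.0065,"dz":0.02,"rx":0,"ry":0,"rz":0,"hand":0.04},{"dx":0,"dy":0,"dz":0.03,"rx":0,"ry":0,"rz":0,"hand":0.04},{"dx":0,"dy":0,"dz":0.03,"rx":0,"ry":0,"rz":0,"hand":0.04},{"dx":0,"dy":0,"dz":0.02,"rx":0,"ry":0,"rz":0,"hand":0.04},{"dx":0,"dy":0,"dz":0.0,"rx":0,"ry":0,"rz":0,"hand":0.04},{"dx":0,"dy":0,"dz":0.0,"rx":0,"ry":0,"rz":0,"hand":0.04}]' 40
python3 -m pendant '[{"dx":0,"dy":0,"dz":0,"rx":0,"ry":0,"rz":0,"hand":0.01},{"dx":0,"dy":0,"dz":0,"rx":0,"ry":0,"rz":0,"hand":0.01},{"dx":0,"dy":0,"dz":0,"rx":0,"ry":0,"rz":0,"hand":0.01},{"dx":0,"dy":0,"dz":0,"rx":0,"ry":0,"rz":0,"hand":0.01},{"dx":0,"dy":0,"dz":0,"rx":0,"ry":0,"rz":0,"hand":0.01},{"dx":0,"dy":0,"dz":0,"rx":0,"ry":0,"rz":0,"hand":0.01}]' 40
```

```text
clock: 6.55
position: [0.5999, -0.1833, 0.0265]
ee_rot: [-0.001, 1.0, 0.001, -0.001]
contact_force: [0.4, -1.7, 0.3]
width: 0.0401
gripper_force: 0.0
clock: 7.05
position: [0.6022, -0.1853, 0.0292]
ee_rot: [0.0, 1.0, -0.0, 0.002]
contact_force: [-0.1, 1.3, 7.5]
width: 0.0178
gripper_force: 39.5
```

```bash
python3 -m pendant '[{"dx":0,"dy":0,"dz":-0.025,"rx":0,"ry":0,"rz":0,"hand":0.01},{"dx":0,"dy":0,"dz":-0.04,"rx":0,"ry":0,"rz":0,"hand":0.01},{"dx":-0.004,"dy":-0.022,"dz":-0.025,"rx":0,"ry":0,"rz":0,"hand":0.01},{"dx":-0.0084,"dy":-0.036,"dz":0,"rx":0,"ry":0,"rz":0,"hand":0.01},{"dx":-0.0084,"dy":-0.036,"dz":0,"rx":0,"ry":0,"rz":0,"hand":0.01},{"dx":-0.0084,"dy":-0.036,"dz":0,"rx":0,"ry":0,"rz":0,"hand":0.01},{"dx":-0.0084,"dy":-0.036,"dz":0,"rx":0,"ry":0,"rz":0,"hand":0.01},{"dx":-0.0084,"dy":-0.036,"dz":0,"rx":0,"ry":0,"rz":0,"hand":0.01},{"dx":-0.0084,"dy":-0.036,"dz":0,"rx":0,"ry":0,"rz":0,"hand":0.01},{"dx":-0.0084,"dy":-0.036,"dz":0,"rx":0,"ry":0,"rz":0,"hand":0.01},{"dx":-0.0084,"dy":-0.036,"dz":0,"rx":0,"ry":0,"rz":0,"hand":0.01},{"dx":-0.0084,"dy":-0.036,"dz":0,"rx":0,"ry":0,"rz":0,"hand":0.01}]' 40
python3 -m pendant '[{"dx":-0.0084,"dy":-0.036,"dz":0,"rx":0,"ry":0,"rz":0,"hand":0.01},{"dx":0,"dy":0,"dz":0.02,"rx":0,"ry":0,"rz":0,"hand":0.01},{"dx":0,"dy":0,"dz":0.02,"rx":0,"ry":0,"rz":0,"hand":0.01},{"dx":0,"dy":0,"dz":0,"rx":0,"ry":0,"rz":0,"hand":0.01},{"dx":0,"dy":0,"dz":0,"rx":0,"ry":0,"rz":0,"hand":0.01}]' 40
```

```text
clock: 8.05
position: [0.5205, 0.1623, 0.1176]
ee_rot: [0.0, 1.0, 0.0, 0.0]
contact_force: [0.3, -0.5, -1.2]
width: 0.0178
gripper_force: 39.3
clock: 8.47
position: [0.5118, 0.1966, 0.0767]
ee_rot: [0.0, 1.0, 0.0, -0.001]
contact_force: [0.3, 0.8, -0.6]
width: 0.018
gripper_force: 39.4
```

```bash
python3 -m pendant '[{"dx":0.001,"dy":0.001,"dz":0.03,"rx":0,"ry":0,"rz":0,"hand":0.01},{"dx":0,"dy":0,"dz":0.015,"rx":0,"ry":0,"rz":0,"hand":0.01},{"dx":0,"dy":0,"dz":0.005,"rx":0,"ry":0,"rz":0,"hand":0.01},{"dx":0,"dy":0,"dz":0.0015,"rx":0,"ry":0,"rz":0,"hand":0.01},{"dx":0,"dy":0,"dz":0,"rx":0,"ry":0,"rz":0,"hand":0.01},{"dx":0,"dy":0,"dz":0,"rx":0,"ry":0,"rz":0,"hand":0.01}]' 40
python3 -m pendant '[{"dx":0,"dy":0,"dz":0,"rx":0,"ry":0,"rz":0,"hand":0.022},{"dx":0,"dy":0,"dz":0,"rx":0,"ry":0,"rz":0,"hand":0.034},{"dx":0,"dy":0,"dz":0,"rx":0,"ry":0,"rz":0,"hand":0.034},{"dx":0,"dy":0,"dz":-0.03,"rx":0,"ry":0,"rz":0,"hand":0.034},{"dx":0,"dy":0,"dz":-0.04,"rx":0,"ry":0,"rz":0,"hand":0.034},{"dx":0,"dy":0.02,"dz":-0.03,"rx":0,"ry":0,"rz":0,"hand":0.04},{"dx":0.007,"dy":0.034,"dz":0,"rx":0,"ry":0,"rz":0,"hand":0.04},{"dx":0.007,"dy":0.034,"dz":0,"rx":0,"ry":0,"rz":0,"hand":0.04},{"dx":0.007,"dy":0.034,"dz":0,"rx":0,"ry":0,"rz":0,"hand":0.04},{"dx":0.007,"dy":0.034,"dz":0,"rx":0,"ry":0,"rz":0,"hand":0.04},{"dx":0.007,"dy":0.034,"dz":0,"rx":0,"ry":0,"rz":0,"hand":0.04},{"dx":0.007,"dy":0.034,"dz":0,"rx":0,"ry":0,"rz":0,"hand":0.04}]' 40
python3 -m pendant '[{"dx":0.007,"dy":0.034,"dz":0,"rx":0,"ry":0,"rz":0,"hand":0.04},{"dx":0.007,"dy":0.034,"dz":0,"rx":0,"ry":0,"rz":0,"hand":0.04},{"dx":0,"dy":0,"dz":0.0,"rx":0,"ry":0,"rz":0,"hand":0.04},{"dx":0,"dy":0,"dz":0.0,"rx":0,"ry":0,"rz":0,"hand":0.04}]' 40
python3 - <<'E'
from h import *
save(cam('wrist'),'wr3');c=load('wr3');t=cam('top');save(t,'top3')
print(manip.get_state()['position'],px(c,[[.568,-.0962,.047],[.552,-.009,.051]]), px(t,[[.568,-.0962,.047],[.552,-.009,.051],[.5131,.1332,.041],[.5134,.1952,.037]])-[110,165])
cv2.imwrite('pics/v3.png',np.hstack([cv2.resize(t['f'][165:315,110:260,::-1],(400,400)),cv2.resize(c['f'][:,:,::-1],(400,400))]))
E
```

```text
clock: 8.97
position: [0.5151, 0.1955, 0.0274]
ee_rot: [-0.0, 1.0, -0.0, 0.001]
contact_force: [-1.0, -0.1, 1.3]
width: 0.0178
gripper_force: 39.6
clock: 9.97
position: [0.556, -0.0297, 0.1261]
ee_rot: [0.0, 1.0, 0.0, 0.0]
contact_force: [0.6, 0.0, 0.4]
width: 0.0399
gripper_force: 0.0
clock: 10.3
position: [0.5702, -0.0979, 0.1257]
ee_rot: [-0.0, 1.0, -0.002, 0.0]
contact_force: [-0.4, 0.5, -0.1]
width: 0.0402
gripper_force: 0.0
[ 0.56941762 -0.09555252  0.12560005] [[280.11841957 222.28170635]
 [173.1016627  242.68084295]] [[173.6246103   45.8977433 ]
 [129.39839152  52.93474189]
 [ 57.67852     71.89119551]
 [ 27.29354058  71.39009704]]
```

View pics/v3.png

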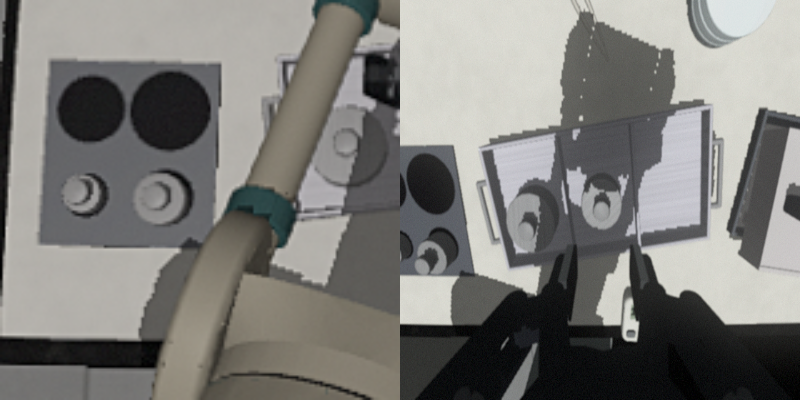

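The top crop shows a and b upright on their spots, off by up to about 5 mm. The wrist view shows c's knob where predicted, so I'll grasp c.

```bash
python3 -m pendant '[{"dx":-0.001,"dy":0,"dz":0.03,"rx":0,"ry":0,"rz":0,"hand":0.04},{"dx":0,"dy":0,"dz":0.03,"rx":0,"ry":0,"rz":0,"hand":0.04},{"dx":0,"dy":0,"dz":0.02,"rx":0,"ry":0,"rz":0,"hand":0.04},{"dx":0,"dy":0,"dz":0.0115,"rx":0,"ry":0,"rz":0,"hand":0.04},{"dx":0,"dy":0,"dz":0.0,"rx":0,"ry":0,"rz":0,"hand":0.04},{"dx":0,"dy":0,"dz":0.0,"rx":0,"ry":0,"rz":0,"hand":0.04}]' 40
python3 -m pendant '[{"dx":0,"dy":0,"dz":0,"rx":0,"ry":0,"rz":0,"hand":0.01},{"dx":0,"dy":0,"dz":0,"rx":0,"ry":0,"rz":0,"hand":0.01},{"dx":0,"dy":0,"dz":0,"rx":0,"ry":0,"rz":0,"hand":0.01},{"dx":0,"dy":0,"dz":0,"rx":0,"ry":0,"rz":0,"hand":0.01},{"dx":0,"dy":0,"dz":0,"rx":0,"ry":0,"rz":0,"hand":0.01},{"dx":0,"dy":0,"dz":0,"rx":0,"ry":0,"rz":0,"hand":0.01}]' 60
python3 -m pendant '[{"dx":0,"dy":0,"dz":-0.025,"rx":0,"ry":0,"rz":0,"hand":0.01},{"dx":0,"dy":0,"dz":-0.04,"rx":0,"ry":0,"rz":0,"hand":0.01},{"dx":0,"dy":-0.02,"dz":-0.025,"rx":0,"ry":0,"rz":0,"hand":0.01},{"dx":0.002,"dy":-0.034,"dz":0,"rx":0,"ry":0,"rz":0,"hand":0.01},{"dx":0.002,"dy":-0.034,"dz":0,"rx":0,"ry":0,"rz":0,"hand":0.01},{"dx":0.002,"dy":-0.034,"dz":0,"rx":0,"ry":0,"rz":0,"hand":0.01},{"dx":0.002,"dy":-0.034,"dz":0,"rx":0,"ry":0,"rz":0,"hand":0.01},{"dx":0.002,"dy":-0.034,"dz":0,"rx":0,"ry":0,"rz":0,"hand":0.01},{"dx":0.002,"dy":-0.034,"dz":0,"rx":0,"ry":0,"rz":0,"hand":0.01},{"dx":0.001,"dy":-0.034,"dz":0,"rx":0,"ry":0,"rz":0,"hand":0.01},{"dx":0,"dy":-0.032,"dz":0,"rx":0,"ry":0,"rz":0,"hand":0.01},{"dx":0,"dy":0,"dz":0,"rx":0,"ry":0,"rz":0,"hand":0.01}]' 60
python3 -m pendant '[{"dx":0,"dy":0,"dz":0,"rx":0,"ry":0,"rz":0,"hand":0.01},{"dx":0,"dy":0,"dz":0,"rx":0,"ry":0,"rz":0,"hand":0.01}]'
```

```text
clock: 10.9
position: [0.5683, -0.0946, 0.034]
ee_rot: [-0.0, 1.0, 0.001, -0.001]
contact_force: [0.1, 0.5, 0.5]
width: 0.0402
gripper_force: 0.0
clock: 11.4
position: [0.5699, -0.0957, 0.0359]
ee_rot: [-0.0, 1.0, -0.0, 0.001]
contact_force: [-0.7, 2.7, 6.6]
width: 0.017
gripper_force: 58.8
clock: 12.4
position: [0.5814, 0.1998, 0.124]
ee_rot: [-0.002, 1.0, 0.002, 0.0]
contact_force: [0.9, 0.1, -2.5]
width: 0.0167
gripper_force: 59.2
clock: 12.57
position: [0.5813, 0.1933, 0.1239]
ee_rot: [0.001, 1.0, 0.001, -0.0]
contact_force: [-0.5, 0.4, -2.2]
width: 0.0167
gripper_force: 59.2
```

```bash
python3 -m pendant '[{"dx":0,"dy":0,"dz":0.03,"rx":0,"ry":0,"rz":0,"hand":0.01},{"dx":0,"dy":0,"dz":0.03,"rx":0,"ry":0,"rz":0,"hand":0.01},{"dx":0,"dy":0,"dz":0.02,"rx":0,"ry":0,"rz":0,"hand":0.01},{"dx":0,"dy":0,"dz":0.008,"rx":0,"ry":0,"rz":0,"hand":0.01},{"dx":0,"dy":0,"dz":0.003,"rx":0,"ry":0,"rz":0,"hand":0.01},{"dx":0,"dy":0,"dz":0.001,"rx":0,"ry":0,"rz":0,"hand":0.01},{"dx":0,"dy":0,"dz":0,"rx":0,"ry":0,"rz":0,"hand":0.01},{"dx":0,"dy":0,"dz":0,"rx":0,"ry":0,"rz":0,"hand":0.01}]' 60
python3 -m pendant '[{"dx":0,"dy":0,"dz":0,"rx":0,"ry":0,"rz":0,"hand":0.022},{"dx":0,"dy":0,"dz":0,"rx":0,"ry":0,"rz":0,"hand":0.034},{"dx":0,"dy":0,"dz":0,"rx":0,"ry":0,"rz":0,"hand":0.034},{"dx":0,"dy":0,"dz":-0.03,"rx":0,"ry":0,"rz":0,"hand":0.034},{"dx":0,"dy":0,"dz":-0.04,"rx":0,"ry":0,"rz":0,"hand":0.034},{"dx":0,"dy":0.02,"dz":-0.03,"rx":0,"ry":0,"rz":0,"hand":0.04},{"dx":-0.005,"dy":0.034,"dz":0,"rx":0,"ry":0,"rz":0,"hand":0.04},{"dx":-0.005,"dy":0.034,"dz":0,"rx":0,"ry":0,"rz":0,"hand":0.04},{"dx":-0.005,"dy":0.034,"dz":0,"rx":0,"ry":0,"rz":0,"hand":0.04},{"dx":-0.005,"dy":0.034,"dz":0,"rx":0,"ry":0,"rz":0,"hand":0.04},{"dx":-0.005,"dy":0.034,"dz":0,"rx":0,"ry":0,"rz":0,"hand":0.04},{"dx":-0.0045,"dy":0.0135,"dz":0,"rx":0,"ry":0,"rz":0,"hand":0.04}]' 40
python3 -m pendant '[{"dx":0,"dy":0,"dz":0.0,"rx":0,"ry":0,"rz":0,"hand":0.04},{"dx":0,"dy":0,"dz":0.0,"rx":0,"ry":0,"rz":0,"hand":0.04}]'
python3 -m pendant '[{"dx":0,"dy":0,"dz":0.0,"rx":0,"ry":0,"rz":0,"hand":0.04}]'
```

```text
clock: 13.23
position: [0.5812, 0.1921, 0.034]
ee_rot: [0.001, 1.0, -0.001, -0.0]
contact_force: [-4.6, -1.9, 7.0]
width: 0.0168
gripper_force: 60.1
clock: 14.23
position: [0.5526, -0.0137, 0.1325]
ee_rot: [0.001, 1.0, -0.001, 0.001]
contact_force: [-0.2, 0.4, 0.4]
width: 0.0399
gripper_force: 0.0
clock: 14.4
position: [0.5527, -0.0103, 0.1324]
ee_rot: [-0.0, 1.0, -0.001, 0.0]
contact_force: [-0.6, 1.2, 0.4]
width: 0.04
gripper_force: 0.0
clock: 14.48
position: [0.5528, -0.0091, 0.1324]
ee_rot: [-0.0, 1.0, 0.0, 0.0]
contact_force: [0.0, 0.2, -0.6]
width: 0.0402
gripper_force: 0.0
```

```bash
python3 -m pendant '[{"dx":0,"dy":0,"dz":0.03,"rx":0,"ry":0,"rz":0,"hand":0.04},{"dx":0,"dy":0,"dz":0.03,"rx":0,"ry":0,"rz":0,"hand":0.04},{"dx":0,"dy":0,"dz":0.02,"rx":0,"ry":0,"rz":0,"hand":0.04},{"dx":0,"dy":0,"dz":0.0145,"rx":0,"ry":0,"rz":0,"hand":0.04},{"dx":0,"dy":0,"dz":0.0,"rx":0,"ry":0,"rz":0,"hand":0.04},{"dx":0,"dy":0,"dz":0.0,"rx":0,"ry":0,"rz":0,"hand":0.04}]' 40
python3 -m pendant '[{"dx":0,"dy":0,"dz":0,"rx":0,"ry":0,"rz":0,"hand":0.01},{"dx":0,"dy":0,"dz":0,"rx":0,"ry":0,"rz":0,"hand":0.01},{"dx":0,"dy":0,"dz":0,"rx":0,"ry":0,"rz":0,"hand":0.01},{"dx":0,"dy":0,"dz":0,"rx":0,"ry":0,"rz":0,"hand":0.01},{"dx":0,"dy":0,"dz":0,"rx":0,"ry":0,"rz":0,"hand":0.01},{"dx":0,"dy":0,"dz":0,"rx":0,"ry":0,"rz":0,"hand":0.01}]' 80
python3 -m pendant '[{"dx":0,"dy":0,"dz":-0.025,"rx":0,"ry":0,"rz":0,"hand":0.01},{"dx":0,"dy":0,"dz":-0.035,"rx":0,"ry":0,"rz":0,"hand":0.01},{"dx":0,"dy":0,"dz":-0.02,"rx":0,"ry":0,"rz":0,"hand":0.01},{"dx":0.005,"dy":-0.02,"dz":-0.01,"rx":0,"ry":0,"rz":0,"hand":0.01},{"dx":0.006,"dy":-0.0305,"dz":0,"rx":0,"ry":0,"rz":0,"hand":0.01},{"dx":0.006,"dy":-0.0305,"dz":0,"rx":0,"ry":0,"rz":0,"hand":0.01},{"dx":0.006,"dy":-0.0305,"dz":0,"rx":0,"ry":0,"rz":0,"hand":0.01},{"dx":0.0055,"dy":-0.0305,"dz":0,"rx":0,"ry":0,"rz":0,"hand":0.01},{"dx":0,"dy":0,"dz":0,"rx":0,"ry":0,"rz":0,"hand":0.01},{"dx":0,"dy":0,"dz":0,"rx":0,"ry":0,"rz":0,"hand":0.01}]' 80
python3 -m pendant '[{"dx":0,"dy":0,"dz":0.03,"rx":0,"ry":0,"rz":0,"hand":0.01},{"dx":0,"dy":0,"dz":0.015,"rx":0,"ry":0,"rz":0,"hand":0.01},{"dx":0,"dy":0,"dz":0,"rx":0,"ry":0,"rz":0,"hand":0.01}]'
```

```text
clock: 14.98
position: [0.5523, -0.0084, 0.0372]
ee_rot: [-0.0, 1.0, 0.001, -0.001]
contact_force: [-0.3, 0.2, -0.3]
width: 0.0399
gripper_force: 0.0
clock: 15.48
position: [0.5537, -0.0092, 0.0393]
ee_rot: [-0.0, 1.0, -0.0, 0.002]
contact_force: [0.7, 3.6, 6.5]
width: 0.0163
gripper_force: 78.5
clock: 16.32
position: [0.5802, 0.1335, 0.1271]
ee_rot: [0.0, 1.0, 0.002, -0.001]
contact_force: [-0.3, 0.1, -3.4]
width: 0.0161
gripper_force: 79.1
clock: 16.57
position: [0.5771, 0.1306, 0.079]
ee_rot: [0.001, 1.0, -0.0, -0.005]
contact_force: [-1.1, -0.2, -3.2]
width: 0.0162
gripper_force: 79.2
```

```bash
python3 -m pendant '[{"dx":0,"dy":0,"dz":0.03,"rx":0,"ry":0,"rz":0,"hand":0.01},{"dx":0,"dy":0,"dz":0.01,"rx":0,"ry":0,"rz":0,"hand":0.01},{"dx":0,"dy":0,"dz":0.005,"rx":0,"ry":0,"rz":0,"hand":0.01},{"dx":0,"dy":0,"dz":0.002,"rx":0,"ry":0,"rz":0,"hand":0.01},{"dx":0,"dy":0,"dz":0,"rx":0,"ry":0,"rz":0,"hand":0.01},{"dx":0,"dy":0,"dz":0,"rx":0,"ry":0,"rz":0,"hand":0.01}]' 80
python3 -m pendant '[{"dx":0,"dy":0,"dz":0,"rx":0,"ry":0,"rz":0,"hand":0.022},{"dx":0,"dy":0,"dz":0,"rx":0,"ry":0,"rz":0,"hand":0.034},{"dx":0,"dy":0,"dz":0,"rx":0,"ry":0,"rz":0,"hand":0.034},{"dx":0,"dy":0,"dz":-0.03,"rx":0,"ry":0,"rz":0,"hand":0.034},{"dx":0,"dy":0,"dz":-0.04,"rx":0,"ry":0,"rz":0,"hand":0.034},{"dx":0,"dy":0,"dz":-0.04,"rx":0,"ry":0,"rz":0,"hand":0.034},{"dx":-0.02,"dy":0,"dz":-0.04,"rx":0,"ry":0,"rz":0,"hand":0.05},{"dx":-0.04,"dy":0.025,"dz":-0.03,"rx":0,"ry":0,"rz":0,"hand":0.05},{"dx":-0.04,"dy":0.04,"dz":0,"rx":0,"ry":0,"rz":0,"hand":0.06},{"dx":0,"dy":0.04,"dz":0,"rx":0,"ry":0,"rz":0,"hand":0.06},{"dx":0,"dy":0.04,"dz":0,"rx":0,"ry":0,"rz":0,"hand":0.06},{"dx":0,"dy":0,"dz":0,"rx":0,"ry":0,"rz":0,"hand":0.06}]' 40
python3 - <<'E'
from h import *
t=cam('top');save(t,'top4');c=cam('wrist');save(c,'wr4')
print(manip.get_state()['position'],(px(t,[[.5134,.1952,.037],[.5131,.1332,.041],[.5813,.1947,.045],[.5811,.1325,.049]])-[110,165])*4)
crop('top4',110,165,260,315,4,'v4')
E
```

```text
clock: 17.07
position: [0.5805, 0.1317, 0.0374]
ee_rot: [0.0, 1.0, -0.0, -0.0]
contact_force: [-3.0, -1.2, 3.3]
width: 0.016
gripper_force: 79.8
clock: 18.07
position: [0.5033, -0.002, 0.2064]
ee_rot: [0.003, 1.0, -0.002, 0.001]
contact_force: [-0.5, 0.7, 0.3]
width: 0.06
gripper_force: 0.0
[0.50331808 0.00298315 0.20583705] [[109.17416232 285.56038817]
 [230.71408002 287.56478204]
 [113.14245575 148.75269878]
 [234.93228718 149.72449233]]
```

View pics/v4.png

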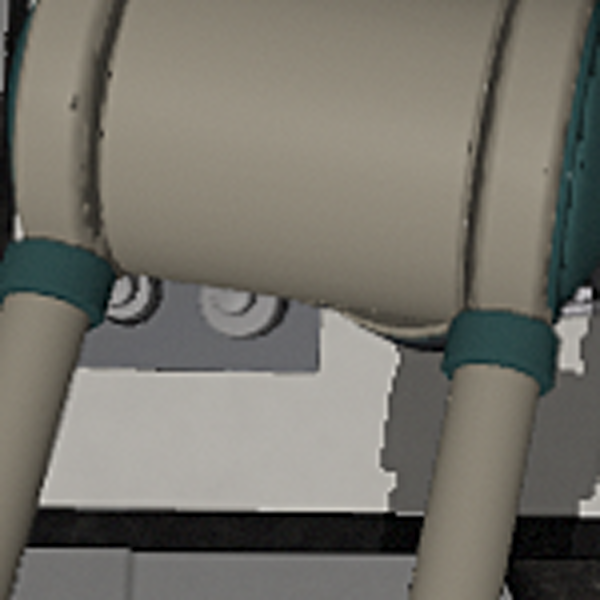

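```bash
python3 -m pendant '[{"dx":0.008,"dy":0.04,"dz":0,"rx":0,"ry":0,"rz":0,"hand":0.06},{"dx":0.008,"dy":0.04,"dz":0,"rx":0,"ry":0,"rz":0,"hand":0.06},{"dx":0.008,"dy":0.04,"dz":0,"rx":0,"ry":0,"rz":0,"hand":0.06},{"dx":0.008,"dy":0.04,"dz":0,"rx":0,"ry":0,"rz":0,"hand":0.06},{"dx":0.008,"dy":0.04,"dz":0,"rx":0,"ry":0,"rz":0,"hand":0.06},{"dx":0.008,"dy":0.04,"dz":0,"rx":0,"ry":0,"rz":0,"hand":0.06},{"dx":0.008,"dy":0.04,"dz":0,"rx":0,"ry":0,"rz":0,"hand":0.06},{"dx":0.01,"dy":0.04,"dz":0,"rx":0,"ry":0,"rz":0,"hand":0.06}]' 40
python3 -m pendant '[{"dx":0,"dy":0,"dz":0,"rx":0,"ry":0,"rz":-7,"hand":0.05},{"dx":0,"dy":0,"dz":0,"rx":0,"ry":0,"rz":-7,"hand":0.05},{"dx":0,"dy":0,"dz":0,"rx":0,"ry":0,"rz":-7,"hand":0.05},{"dx":0,"dy":0,"dz":0,"rx":0,"ry":0,"rz":-7,"hand":0.05},{"dx":0,"dy":0,"dz":0,"rx":0,"ry":0,"rz":-7,"hand":0.05},{"dx":0,"dy":0,"dz":0,"rx":0,"ry":0,"rz":-7,"hand":0.05},{"dx":0,"dy":0,"dz":0,"rx":0,"ry":0,"rz":-7,"hand":0.05},{"dx":0,"dy":0,"dz":0,"rx":0,"ry":0,"rz":-7,"hand":0.05},{"dx":0,"dy":0,"dz":0,"rx":0,"ry":0,"rz":-7,"hand":0.05},{"dx":0,"dy":0,"dz":0,"rx":0,"ry":0,"rz":-7,"hand":0.05},{"dx":0,"dy":0,"dz":0,"rx":0,"ry":0,"rz":-7,"hand":0.05},{"dx":0,"dy":0,"dz":0,"rx":0,"ry":0,"rz":-6,"hand":0.05}]' 40
python3 -m pendant '[{"dx":0,"dy":0,"dz":0.0,"rx":0,"ry":0,"rz":0,"hand":0.05},{"dx":0,"dy":0,"dz":0.0,"rx":0,"ry":0,"rz":0,"hand":0.05}]'
python3 - <<'E'
from h import *
t=cam('top');save(t,'top5');c=cam('wrist');save(c,'wr5')
s=manip.get_state();print(s['qpos'],R.from_matrix(q2R(s['ee_rot'])).as_euler('ZYX',degrees=True))
print((px(t,[[.5134,.1952,.037],[.5131,.1332,.041],[.5813,.1947,.045],[.5811,.1325,.049]])-[120,170])*4)
print(px(c,[[.572,-.3198,.095],[.5762,-.3211,.095]])*.96)
cv2.imwrite('pics/v5.png',np.hstack([cv2.resize(t['f'][170:270,120:220,::-1],(400,400)),cv2.resize(c['f'][::,70:490,::-1],(400,400))]))
E
```

```text
clock: 18.83
position: [0.5702, -0.316, 0.2052]
ee_rot: [-0.001, 1.0, 0.001, 0.0]
contact_force: [-0.2, -0.2, -0.4]
width: 0.0598
gripper_force: 0.0
clock: 19.83
position: [0.5704, -0.3139, 0.205]
ee_rot: [-0.0, 0.746, 0.666, 0.0]
contact_force: [-0.5, 1.2, -0.2]
width: 0.0499
gripper_force: 0.0
clock: 20.0
position: [0.57, -0.3144, 0.2051]
ee_rot: [-0.0, 0.749, 0.662, 0.0]
contact_force: [-0.0, 0.4, 0.4]
width: 0.0501
gripper_force: 0.0
[-6.11962189e-01  4.04281520e-01  1.37437399e+00  2.27676337e-04
  1.36309060e+00 -4.89252754e-01] [ 8.29665760e+01 -1.53989772e-02 -1.79998237e+02]
[[ 69.17416232 265.56038817]
 [190.71408002 267.56478204]
 [ 73.14245575 128.75269878]
 [194.93228718 129.72449233]]
[[275.55105017 202.05733194]
 [280.11052852 202.8304634 ]]
```

View pics/v5.png

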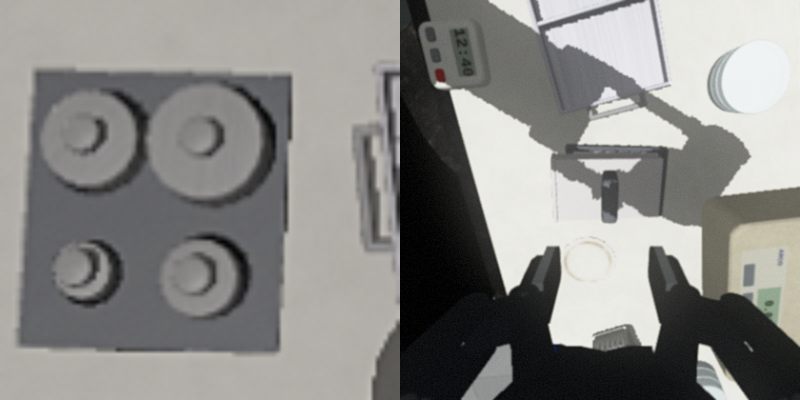

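The top crop shows all four weights upright on their spots, within about 6 mm. The wrist view shows the grip plate at (610,197), aligned with the fingers and close to prediction.

```bash
python3 -m pendant '[{"dx":-0.005,"dy":0.0055,"dz":0.03,"rx":0,"ry":0,"rz":0,"hand":0.05},{"dx":0,"dy":0,"dz":0.035,"rx":0,"ry":0,"rz":0,"hand":0.05},{"dx":0,"dy":0,"dz":0.035,"rx":0,"ry":0,"rz":0,"hand":0.05},{"dx":0,"dy":0,"dz":0.03,"rx":0,"ry":0,"rz":0,"hand":0.05},{"dx":0,"dy":0,"dz":0.014,"rx":0,"ry":0,"rz":0,"hand":0.05},{"dx":0,"dy":0,"dz":0.0,"rx":0,"ry":0,"rz":0,"hand":0.05},{"dx":0,"dy":0,"dz":0.0,"rx":0,"ry":0,"rz":0,"hand":0.05}]' 40
python3 -m pendant '[{"dx":0,"dy":0,"dz":0,"rx":0,"ry":0,"rz":0,"hand":0.005},{"dx":0,"dy":0,"dz":0,"rx":0,"ry":0,"rz":0,"hand":0.005},{"dx":0,"dy":0,"dz":0,"rx":0,"ry":0,"rz":0,"hand":0.005},{"dx":0,"dy":0,"dz":0,"rx":0,"ry":0,"rz":0,"hand":0.005},{"dx":0,"dy":0,"dz":0,"rx":0,"ry":0,"rz":0,"hand":0.005},{"dx":0,"dy":0,"dz":0,"rx":0,"ry":0,"rz":0,"hand":0.005},{"dx":0,"dy":0,"dz":0,"rx":0,"ry":0,"rz":0,"hand":0.005},{"dx":0,"dy":0,"dz":0,"rx":0,"ry":0,"rz":0,"hand":0.005}]' 90
python3 -c "
from h import *
s=manip.get_state();print(s['position'],s['qpos'])"
```

```text
clock: 20.68
position: [0.5738, -0.321, 0.0608]
ee_rot: [-0.001, 0.749, 0.662, -0.0]
contact_force: [0.7, -0.6, 0.3]
width: 0.0501
gripper_force: 0.0
clock: 21.35
position: [0.575, -0.3222, 0.0637]
ee_rot: [0.002, 0.749, 0.663, 0.0]
contact_force: [0.8, 0.4, 6.8]
width: 0.0145
gripper_force: 88.6
[ 0.5750373  -0.32217245  0.0636557 ] [-6.16112493e-01  5.20907290e-01  1.54970342e+00 -1.25223795e-04
  1.06698342e+00 -4.94115904e-01]
```

```bash
python3 -m pendant '[{"dx":0,"dy":0,"dz":-0.01,"rx":0,"ry":0,"rz":0,"hand":0.005},{"dx":0,"dy":0,"dz":-0.02,"rx":0,"ry":0,"rz":0,"hand":0.005},{"dx":0,"dy":0,"dz":-0.03,"rx":0,"ry":0,"rz":0,"hand":0.005},{"dx":0,"dy":0,"dz":-0.03,"rx":0,"ry":0,"rz":0,"hand":0.005},{"dx":0,"dy":0,"dz":-0.02,"rx":0,"ry":0,"rz":0,"hand":0.005},{"dx":0,"dy":0,"dz":-0.01,"rx":0,"ry":0,"rz":0,"hand":0.005},{"dx":0,"dy":0,"dz":0,"rx":0,"ry":0,"rz":-3,"hand":0.005},{"dx":0,"dy":0,"dz":0,"rx":0,"ry":0,"rz":-4,"hand":0.005},{"dx":0,"dy":0,"dz":0,"rx":0,"ry":0,"rz":-4,"hand":0.005},{"dx":0,"dy":0,"dz":0,"rx":0,"ry":0,"rz":-4,"hand":0.005},{"dx":0,"dy":0,"dz":0,"rx":0,"ry":0,"rz":0,"hand":0.005},{"dx":0,"dy":0,"dz":0,"rx":0,"ry":0,"rz":0,"hand":0.005}]' 100
python3 -m pendant '[{"dx":0.01,"dy":0.006,"dz":0,"rx":0,"ry":0,"rz":0,"hand":0.005},{"dx":0.016,"dy":0.011,"dz":0,"rx":0,"ry":0,"rz":0,"hand":0.005},{"dx":0.021,"dy":0.014,"dz":0,"rx":0,"ry":0,"rz":0,"hand":0.005},{"dx":0.022,"dy":0.014,"dz":0,"rx":0,"ry":0,"rz":0,"hand":0.005},{"dx":0.022,"dy":0.014,"dz":0,"rx":0,"ry":0,"rz":0,"hand":0.005},{"dx":0.021,"dy":0.014,"dz":0,"rx":0,"ry":0,"rz":0,"hand":0.005},{"dx":0.016,"dy":0.011,"dz":0,"rx":0,"ry":0,"rz":0,"hand":0.005},{"dx":0.008,"dy":0.005,"dz":0,"rx":0,"ry":0,"rz":0,"hand":0.005},{"dx":0,"dy":0,"dz":0,"rx":0,"ry":0,"rz":0,"hand":0.005},{"dx":0,"dy":0,"dz":0,"rx":0,"ry":0,"rz":0,"hand":0.005}]' 100
python3 - <<'E'
from h import *
s=manip.get_state();print(s['qpos'],R.from_matrix(q2R(s['ee_rot'])).as_euler('ZYX',degrees=True))
c=cam('wrist');save(c,'wr6');d=cam('side');save(d,'side6')
cv2.imwrite('pics/v6.png',np.hstack([cv2.resize(d['f'][120:320,200:400,::-1],(400,400)),cv2.resize(c['f'][::,70:490,::-1],(400,400))]))
E
```

```text
clock: 22.35
position: [0.5732, -0.3209, 0.1803]
ee_rot: [-0.001, 0.657, 0.754, -0.0]
contact_force: [-0.3, -0.3, -4.2]
width: 0.0148
gripper_force: 97.9
clock: 23.18
position: [0.6428, -0.1741, 0.1812]
ee_rot: [-0.0, 0.656, 0.755, -0.001]
contact_force: [-0.4, -0.5, -3.7]
width: 0.0145
gripper_force: 97.9
[-3.68236359e-01  4.40793929e-01  1.37464993e+00 -1.25330155e-03
  1.32672210e+00 -5.08703741e-01] [ 9.80655858e+01  4.48450325e-02 -1.79937369e+02]
```

View pics/v6.png

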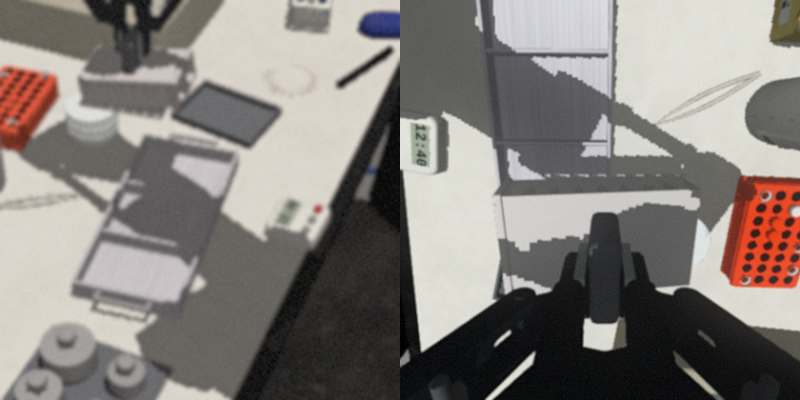

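The shaker hangs level over the right-hand bay, the dock is empty in view, and the weights are in place. I'll lower and tip it gradually.

```bash
python3 -m pendant '[{"dx":0,"dy":0,"dz":0.015,"rx":0,"ry":0,"rz":0,"hand":0.005},{"dx":0,"dy":0,"dz":0.03,"rx":0,"ry":0,"rz":0,"hand":0.005},{"dx":0,"dy":0,"dz":0.018,"rx":0,"ry":0,"rz":0,"hand":0.005},{"dx":0,"dy":0,"dz":0,"rx":-4,"ry":0,"rz":0,"hand":0.005},{"dx":0,"dy":0,"dz":0,"rx":-5,"ry":0,"rz":0,"hand":0.005},{"dx":0,"dy":0,"dz":0,"rx":-5,"ry":0,"rz":0,"hand":0.005},{"dx":0,"dy":0,"dz":0,"rx":-5,"ry":0,"rz":0,"hand":0.005},{"dx":0,"dy":0,"dz":0,"rx":-4,"ry":0,"rz":0,"hand":0.005},{"dx":0,"dy":0,"dz":0,"rx":-2,"ry":0,"rz":0,"hand":0.005},{"dx":0,"dy":0,"dz":0,"rx":0,"ry":0,"rz":0,"hand":0.005},{"dx":0,"dy":0,"dz":0,"rx":0,"ry":0,"rz":0,"hand":0.005}]' 100
python3 - <<'E'
from h import *
s=manip.get_state();r=q2R(s['ee_rot']);print(s['qpos'],np.round(r,3))
# lip: shaker x=tool y, shaker y=tool x, z=-tool z; TCP at (-8,0,58)
l=np.array(s['position'])+r@np.array([0,-.063,.033]);c,q=np.cos(.138),np.sin(.138)
d=l-[.5759,-.0944,0];print('lip tray',c*d[0]+q*d[1],-q*d[0]+c*d[1],d[2])
for n in ['wrist','side','top']: save(cam(n),n+'7')
g=lambda n:load(n+'7')['f'][:,:,::-1]
cv2.imwrite('pics/v7.png',np.hstack([cv2.resize(g('side')[130:290,200:360],(400,400),interpolation=cv2.INTER_CUBIC),cv2.resize(g('wrist')[::,70:490],(400,400))]))
E
```

```text
clock: 24.2
position: [0.6418, -0.1756, 0.1183]
ee_rot: [0.142, 0.641, 0.736, 0.163]
contact_force: [0.8, -0.6, -2.7]
width: 0.0148
gripper_force: 98.6
[-0.51375195  0.33272929  1.82344274  0.42050848  0.67597568 -0.94087202] [[-0.137  0.898  0.417]
 [ 0.991  0.125  0.058]
 [ 0.     0.421 -0.907]]
lip tray 0.01087925230395807 -0.08948212394671476 0.06187460295970786
```

View pics/v7.png

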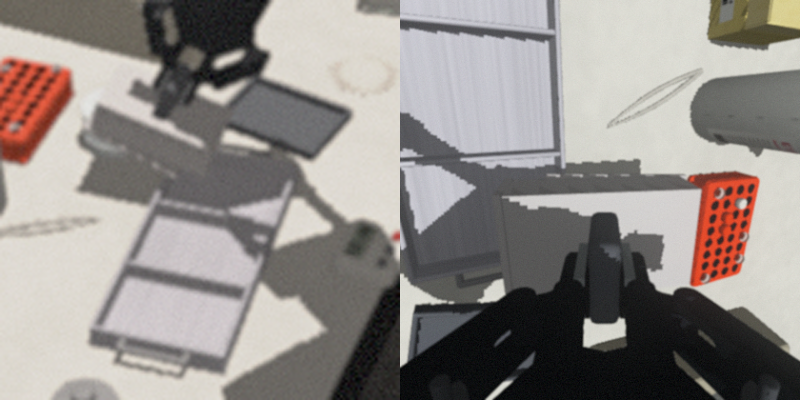

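```bash
cat > d.py <<'E'
from h import *
import sys
def diff(n0,n1,thr=25):
    a=load(n0)['f'].astype(int);b=load(n1)['f'].astype(int)
    m=(np.abs(a-b).max(2)>thr).astype(np.uint8); m=cv2.morphologyEx(m,cv2.MORPH_OPEN,np.ones((4,4)))
    n,l,st,ce=cv2.connectedComponentsWithStats(m)
    c=load(n1)
    for i in range(1,n):
        if st[i,4]>60:
            p=w(c,*ce[i],.024)-[.5759,-.0944,0];C,S=.9905,.1375
            print(n1,st[i],'tray',np.round([C*p[0]+S*p[1],-S*p[0]+C*p[1]],3),np.round(b[l==i].mean(0)-a[l==i].mean(0)))
for n in ['wrist','side']:
    save(cam(n),n+sys.argv[2]); diff(n+sys.argv[1],n+sys.argv[2])
E
python3 -m pendant '[{"dx":0,"dy":0.01,"dz":0,"rx":0,"ry":0,"rz":0,"hand":0.005},{"dx":0,"dy":-0.01,"dz":0,"rx":0,"ry":0,"rz":0,"hand":0.005},{"dx":0,"dy":0.01,"dz":0,"rx":0,"ry":0,"rz":0,"hand":0.005},{"dx":0,"dy":-0.01,"dz":0,"rx":0,"ry":0,"rz":0,"hand":0.005},{"dx":0,"dy":0.01,"dz":0,"rx":0,"ry":0,"rz":0,"hand":0.005},{"dx":0,"dy":-0.01,"dz":0,"rx":0,"ry":0,"rz":0,"hand":0.005},{"dx":0,"dy":0,"dz":0,"rx":0,"ry":0,"rz":0,"hand":0.005},{"dx":0,"dy":0,"dz":0,"rx":0,"ry":0,"rz":0,"hand":0.005}]' 100
python3 d.py 7 8
```

```text
clock: 25.02
position: [0.6423, -0.1739, 0.118]
ee_rot: [0.141, 0.641, 0.737, 0.163]
contact_force: [-0.3, 0.1, -3.8]
width: 0.0148
gripper_force: 98.8
wrist8 [21  9 14  6 67] tray [-0.055  0.045] [-62. -61. -63.]
wrist8 [ 20  15 212  26 999] tray [-0.01   0.042] [57. 57. 59.]
wrist8 [456  26  38   9 162] tray [0.309 0.072] [76. 72. 49.]
wrist8 [ 55  28  25   8 110] tray [-0.038  0.037] [-59. -59. -61.]
wrist8 [116  34  47   9 196] tray [-0.001  0.037] [-58. -58. -60.]
wrist8 [207  42  15   6  61] tray [0.045 0.036] [-55. -55. -57.]
wrist8 [459  42  24   8 100] tray [0.307 0.058] [-58. -59. -66.]
wrist8 [500  69  40   7 160] tray [0.403 0.038] [56. 55. 52.]
wrist8 [542  68  18   4  72] tray [0.468 0.045] [57. 55. 52.]
wrist8 [418  79  18   5  72] tray [0.251 0.022] [53. 52. 50.]
wrist8 [147 161  11   8  64] tray [-0.004 -0.042] [-22. -22. -22.]
wrist8 [160 160  14   8  64] tray [ 0.006 -0.042] [-7. -7. -8.]
wrist8 [474 160  27   7 109] tray [ 0.378 -0.068] [-71. -73. -70.]
wrist8 [503 164  39   7 158] tray [ 0.46  -0.079] [-66. -65. -63.]
wrist8 [ 58 170  26   5 105] tray [-0.052 -0.043] [-55. -55. -57.]
wrist8 [125 183  26  26 371] tray [-0.017 -0.063] [-71. -71. -86.]
wrist8 [429 182  18  10 117] tray [ 0.292 -0.089] [-3. 37. 43.]
wrist8 [ 87 319  27   5 113] tray [-0.056 -0.157] [73. 73. 68.]
```

Run:
```python
from h import *
g=lambda n:load(n)['f'][:,:,::-1]
cv2.imwrite('pics/v8.png',np.vstack([np.hstack([cv2.resize(g('wrist8')[0:300,0:300],(400,400),interpolation=cv2.INTER_CUBIC),cv2.resize(g('side8')[170:290,220:340],(400,400),interpolation=cv2.INTER_CUBIC)]),
 np.hstack([cv2.resize(g('wrist7')[100:250,0:300],(400,200)),cv2.resize(g('side7')[170:290,220:460],(400,200))])]))
```

```text
(no output)
```

View pics/v8.png

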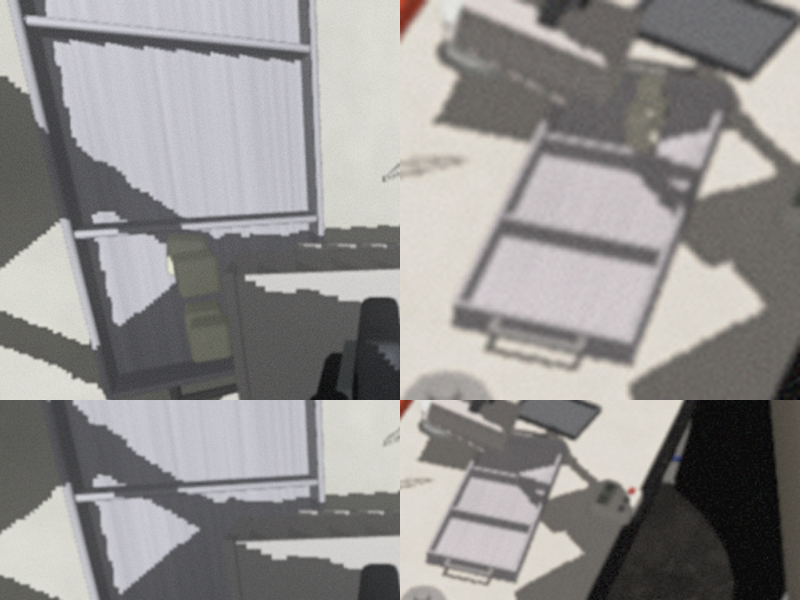

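The stones show up yellowish. Two are visible in the right-hand bay, at (195,265) and (208,335). I'll level the shaker and count by colour.

```bash
cat > y.py <<'E'
from h import *
import sys
def yel(n):
    c=load(n);f=c['f'].astype(int)
    m=((f[:,:,0]-f[:,:,2]>12)&(f[:,:,1]-f[:,:,2]>10)&(abs(f[:,:,0]-f[:,:,1])<14)).astype(np.uint8)
    P=np.array([[x,y,z] for x in(-.059,.059) for y in(-.131,.131) for z in(.004,.03)]);C,S=.9905,.1375
    W=np.c_[.5759+C*P[:,0]-S*P[:,1],-.0944+S*P[:,0]+C*P[:,1],P[:,2]]
    roi=np.zeros(m.shape,np.uint8)
    try: cv2.fillConvexPoly(roi,cv2.convexHull(np.clip(px(c,W),-500,1500).astype(np.int32)),1)
    except Exception as e: print(e)
    m=cv2.morphologyEx(m*roi,cv2.MORPH_OPEN,np.ones((2,2)))
    k,l,st,ce=cv2.connectedComponentsWithStats(m)
    for i in range(1,k):
        if st[i,4]>=12:
            q=w(c,*ce[i],.014)-[.5759,-.0944,0]
            h=np.linalg.norm(px(c,[w(c,*ce[i],.014)+[0,.02,0]])-ce[i])
            print(n,st[i],'stone px',round(h,1),'tray',np.round([C*q[0]+S*q[1],-S*q[0]+C*q[1]],3))
    return m
if __name__=='__main__':
    k=sys.argv[1]
    for n in sys.argv[2:]: save(cam(n),n+k); yel(n+k)
E
python3 -c "
from y import *
yel('wrist8');yel('side8')"
python3 -m pendant '[{"dx":0,"dy":0,"dz":0,"rx":5,"ry":0,"rz":0,"hand":0.005},{"dx":0,"dy":0,"dz":0,"rx":5,"ry":0,"rz":0,"hand":0.005},{"dx":0,"dy":0,"dz":0,"rx":5,"ry":0,"rz":0,"hand":0.005},{"dx":0,"dy":0,"dz":0,"rx":5,"ry":0,"rz":0,"hand":0.005},{"dx":0,"dy":0,"dz":0,"rx":5,"ry":0,"rz":0,"hand":0.005},{"dx":0,"dy":0,"dz":0,"rx":0,"ry":0,"rz":0,"hand":0.005},{"dx":0,"dy":0,"dz":0,"rx":0,"ry":0,"rz":0,"hand":0.005}]' 100
python3 y.py 9 wrist side top
```

```text
wrist8 [127 194   4  12  45] stone px 27.1 tray [-0.023 -0.068]
clock: 25.7
position: [0.6445, -0.1738, 0.1179]
ee_rot: [0.001, 0.655, 0.755, 0.001]
contact_force: [-0.8, -0.4, -3.5]
width: 0.0147
gripper_force: 99.1
wrist9 [164 197   7   9  34] stone px 22.1 tray [-0.045 -0.082]
side9 [294 194   7   6  30] stone px 5.6 tray [-0.008 -0.126]
side9 [296 201   4   4  14] stone px 5.8 tray [-0.016 -0.104]
side9 [305 206   3   6  15] stone px 5.8 tray [-0.042 -0.087]
top9 [ 245  180  107   64 3804] stone px 9.7 tray [-0.012 -0.027]
```

Run:
```python
from h import *
f=load('wrist8')['f']
print('stone',f[205,150],f[250,155],f[242,155],'lit',f[198,129],'tray shade',f[220,110],'tray lit',f[200,90],'wall',f[280,120],'bench shade',f[150,10],'shaker',f[250,180],'bench lit',f[220,20])
for n in ['wrist8','side8','wrist9','side9']:
    c=cv2.GaussianBlur(load(n)['f'],(3,3),0).astype(float); r=c[:,:,2]/(c[:,:,0]+1)
    print(n,np.histogram(r[100:300,0:330],bins=[0,.5,.6,.65,.7,.75,.8,.85,.9,.95,1,1.05,1.1,2])[0])
print(load('side8')['f'][192:216:4,292:300].tolist())
```

```text
stone [102 102  94] [104 103  94] [89 87 78] lit [185 183 169] tray shade [197 199 204] tray lit [188 186 196] wall [69 69 74] bench shade [96 92 92] shaker [79 79 77] bench lit [221 219 211]
wrist8 [    0     0     0     0     0     0     1   772  6933 28136 28413  1652
    93]
side8 [ 1059    92    48   614  1742   216  1725  2303 41599 14461  1688   187
   266]
wrist9 [  192   115    81   110    79   150   268   523  5277 38948 18146  1975
   136]
side9 [ 1062    93    52   613  1745   212  1307  2377 42458 13951  1603   240
   287]
[[[111, 107, 103], [113, 111, 103], [115, 113, 105], [122, 119, 114], [120, 116, 109], [124, 123, 116], [124, 119, 115], [114, 111, 107]], [[120, 119, 107], [121, 120, 109], [125, 122, 111], [127, 124, 112], [124, 119, 110], [121, 118, 108], [105, 101, 94], [97, 94, 91]], [[115, 109, 102], [111, 111, 101], [118, 114, 107], [117, 115, 106], [123, 119, 107], [116, 112, 106], [112, 111, 100], [108, 105, 98]], [[122, 118, 108], [128, 125, 115], [150, 146, 132], [150, 147, 133], [131, 130, 118], [117, 114, 104], [107, 107, 97], [95, 94, 88]], [[121, 118, 110], [117, 115, 104], [117, 115, 105], [119, 116, 107], [123, 120, 112], [111, 109, 102], [104, 100, 95], [99, 97, 94]], [[117, 113, 106], [116, 113, 101], [127, 125, 113], [148, 145, 133], [162, 157, 145], [151, 145, 142], [161, 156, 156], [171, 166, 167]]]
```

```bash
python3 - <<'E'
s=open('y.py').read()
a=s.index("    c=load(n);f=");b=s.index("    P=np.array")
s=s[:a]+"    c=load(n);f=cv2.GaussianBlur(c['f'],(5,5),0).astype(float)\n    m=((f[:,:,2]/f[:,:,0]<.955)&(f[:,:,2]/f[:,:,1]<.965)&(f[:,:,0]>50)).astype(np.uint8)\n"+s[b:]
open('y.py','w').write(s.replace("np.ones((2,2))","np.ones((3,3))"))
E
python3 -c "
from y import *
yel('wrist8');yel('side8');yel('wrist9');yel('side9')
m=yel('side9');
for r in m[180:225,270:330]: print(''.join('.#'[v] for v in r))
m=yel('wrist9')
for r in m[150:300:3,90:290:3]: print(''.join('.#'[v] for v in r))
"
```

```text
wrist8 [ 126  177   40   46 1408] stone px 26.6 tray [-0.012 -0.069]
wrist8 [ 139  226   36   46 1311] stone px 23.8 tray [-0.01 -0.11]
side8 [287 190  13  26 248] stone px 5.8 tray [-0.006 -0.1  ]
wrist9 [183 166  31  24 560] stone px 23.4 tray [-0.016 -0.061]
wrist9 [164 193  11  13  82] stone px 22.2 tray [-0.044 -0.08 ]
wrist9 [167 254   7   6  37] stone px 19.3 tray [-0.05  -0.137]
side9 [287 192  20  24 329] stone px 5.8 tray [-0.013 -0.094]
side9 [287 192  20  24 329] stone px 5.8 tray [-0.013 -0.094]
............................................................
............................................................
............................................................
............................................................
............................................................
............................................................
............................................................
............................................................
............................................................
.....................................
[... 5197 characters left out ...]
.........
...................................................................
...................................................................
...................................................................
...................................................................
...................................................................
...................................................................
...................................................................
...................................................................y.py:5: RuntimeWarning: divide by zero encountered in divide
  m=((f[:,:,2]/f[:,:,0]<.955)&(f[:,:,2]/f[:,:,1]<.965)&(f[:,:,0]>50)).astype(np.uint8)
```

```bash
python3 -m pendant '[{"dx":0.012,"dy":0,"dz":0,"rx":0,"ry":0,"rz":0,"hand":0.005},{"dx":0.025,"dy":0,"dz":0,"rx":0,"ry":0,"rz":0,"hand":0.005},{"dx":0.028,"dy":0,"dz":0,"rx":0,"ry":0,"rz":0,"hand":0.005},{"dx":0.017,"dy":0,"dz":0,"rx":0,"ry":0,"rz":0,"hand":0.005},{"dx":0.007,"dy":0,"dz":0,"rx":0,"ry":0,"rz":0,"hand":0.005},{"dx":0,"dy":0,"dz":0,"rx":0,"ry":0,"rz":0,"hand":0.005},{"dx":0,"dy":0,"dz":0,"rx":0,"ry":0,"rz":0,"hand":0.005}]' 100
python3 y.py 10 wrist side 2>/dev/null
python3 -m pendant '[{"dx":0,"dy":0,"dz":0,"rx":-4,"ry":0,"rz":0,"hand":0.005},{"dx":0,"dy":0,"dz":0,"rx":-5,"ry":0,"rz":0,"hand":0.005},{"dx":0,"dy":0,"dz":0,"rx":-5,"ry":0,"rz":0,"hand":0.005},{"dx":0,"dy":0,"dz":0,"rx":-5,"ry":0,"rz":0,"hand":0.005},{"dx":0,"dy":0,"dz":0,"rx":-4,"ry":0,"rz":0,"hand":0.005},{"dx":0,"dy":0,"dz":0,"rx":-2,"ry":0,"rz":0,"hand":0.005},{"dx":0,"dy":0,"dz":0,"rx":0,"ry":0,"rz":0,"hand":0.005},{"dx":0,"dy":0,"dz":0,"rx":0,"ry":0,"rz":0,"hand":0.005}]' 100
python3 y.py 11 wrist side 2>/dev/null
python3 -c "
from y import *
m=yel('side11');
for r in m[180:240,250:330]: print(''.join('.#'[v] for v in r))
"
```

```text
clock: 26.43
position: [0.6308, -0.0865, 0.1189]
ee_rot: [0.001, 0.656, 0.755, -0.0]
contact_force: [0.9, -0.3, -3.3]
width: 0.0144
gripper_force: 99.2
wrist10 [168 298  14  19 173] stone px 16.7 tray [-0.056 -0.108]
side10 [276 187   4   3  12] stone px 5.6 tray [ 0.05  -0.146]
side10 [287 191  28  25 405] stone px 5.8 tray [-0.02  -0.099]
clock: 27.2
position: [0.6302, -0.0874, 0.1183]
ee_rot: [0.142, 0.641, 0.737, 0.163]
contact_force: [0.7, 0.3, -3.2]
width: 0.0148
gripper_force: 99.2
wrist11 [ 106  281   71   79 2193] stone px 20.9 tray [-0.028 -0.08 ]
wrist11 [169 347  17  17 136] stone px 18.0 tray [-0.007 -0.132]
side11 [288 191  27  25 398] stone px 5.8 tray [-0.021 -0.098]
side11 [288 191  27  25 398] stone px 5.8 tray [-0.021 -0.098]
................................................................................
................................................................................
................................................................................
................................................................................
.....................
[... 3814 characters left out ...]
....................................................
................................................................................
................................................................................
................................................................................
................................................................................
................................................................................
................................................................................
................................................................................
................................................................................
```

```bash
python3 -m pendant '[{"dx":0,"dy":0.01,"dz":0,"rx":0,"ry":0,"rz":0,"hand":0.005},{"dx":0,"dy":-0.01,"dz":0,"rx":0,"ry":0,"rz":0,"hand":0.005},{"dx":0,"dy":0,"dz":0,"rx":0,"ry":0,"rz":0,"hand":0.005}]' 100
python3 y.py 12 wrist side 2>/dev/null
python3 -m pendant '[{"dx":0,"dy":0.01,"dz":0,"rx":0,"ry":0,"rz":0,"hand":0.005},{"dx":0,"dy":-0.01,"dz":0,"rx":0,"ry":0,"rz":0,"hand":0.005},{"dx":0,"dy":0,"dz":0,"rx":0,"ry":0,"rz":0,"hand":0.005}]' 100
python3 y.py 13 wrist side 2>/dev/null
```

```text
clock: 27.55
position: [0.6303, -0.0858, 0.118]
ee_rot: [0.141, 0.64, 0.738, 0.163]
contact_force: [-0.7, 0.7, -3.7]
width: 0.0144
gripper_force: 99.2
wrist12 [154 207  17  36 334] stone px 24.8 tray [-0.003 -0.002]
wrist12 [ 105  282   72   78 2179] stone px 20.9 tray [-0.028 -0.08 ]
wrist12 [168 348  17  16 130] stone px 18.1 tray [-0.007 -0.131]
side12 [288 191  27  25 395] stone px 5.8 tray [-0.021 -0.098]
side12 [276 205   7   9  48] stone px 6.0 tray [ 0.023 -0.069]
side12 [273 217  11  12 116] stone px 6.3 tray [ 0.011 -0.021]
clock: 27.9
position: [0.6298, -0.0858, 0.1179]
ee_rot: [0.141, 0.64, 0.737, 0.163]
contact_force: [-1.5, 0.3, -4.3]
width: 0.0144
gripper_force: 99.3
wrist13 [131 193  29  29 777] stone px 26.2 tray [-0.013  0.014]
wrist13 [150 238  25  31 667] stone px 23.4 tray [-0.006 -0.026]
wrist13 [ 106  282   71   78 2083] stone px 20.9 tray [-0.027 -0.079]
wrist13 [168 347  18  17 138] stone px 18.1 tray [-0.007 -0.13 ]
side13 [288 191  27  25 396] stone px 5.8 tray [-0.02  -0.098]
side13 [278 217  12  23 195] stone px 6.4 tray [-0.007 -0.005]
```

```bash
python3 -m pendant '[{"dx":0,"dy":-0.006,"dz":0,"rx":6,"ry":0,"rz":0,"hand":0.005},{"dx":0,"dy":-0.006,"dz":0,"rx":7,"ry":0,"rz":0,"hand":0.005},{"dx":0,"dy":0,"dz":0,"rx":7,"ry":0,"rz":0,"hand":0.005},{"dx":0,"dy":0,"dz":0,"rx":5,"ry":0,"rz":0,"hand":0.005},{"dx":0,"dy":0,"dz":0,"rx":0,"ry":0,"rz":0,"hand":0.005},{"dx":0.01,"dy":0.0,"dz":0,"rx":0,"ry":0,"rz":0,"hand":0.005},{"dx":0.02,"dy":0.003,"dz":0,"rx":0,"ry":0,"rz":0,"hand":0.005},{"dx":0.025,"dy":0.003,"dz":0,"rx":0,"ry":0,"rz":0,"hand":0.005},{"dx":0.02,"dy":0.003,"dz":0,"rx":0,"ry":0,"rz":0,"hand":0.005},{"dx":0.014,"dy":0.003,"dz":0,"rx":0,"ry":0,"rz":0,"hand":0.005},{"dx":0,"dy":0,"dz":0,"rx":0,"ry":0,"rz":0,"hand":0.005},{"dx":0,"dy":0,"dz":0,"rx":0,"ry":0,"rz":0,"hand":0.005}]' 100
python3 y.py 14 wrist side 2>/dev/null
python3 -c "
from y import *
m=yel('side14');
for r in m[185:250,260:330]: print(''.join('.#'[v] for v in r))
"
```

```text
clock: 29.0
position: [0.618, 0.0028, 0.114]
ee_rot: [0.0, 0.655, 0.755, 0.0]
contact_force: [0.4, 0.1, -2.2]
width: 0.0149
gripper_force: 99.5
wrist14 [205 369   8  10  60] stone px 14.0 tray [-0.026 -0.099]
wrist14 [186 383  13  11 104] stone px 13.3 tray [-0.046 -0.122]
side14 [288 191  27  24 399] stone px 5.8 tray [-0.02  -0.099]
side14 [278 217  12  23 189] stone px 6.4 tray [-0.007 -0.006]
side14 [288 191  27  24 399] stone px 5.8 tray [-0.02  -0.099]
side14 [278 217  12  23 189] stone px 6.4 tray [-0.007 -0.006]
......................................................................
......................................................................
......................................................................
......................................................................
......................................................................
......................................................................
................................#####.................................
...............................#######................................
......
[... 3340 characters left out ...]
.............................................................
......................................................................
......................................................................
......................................................................
......................................................................
......................................................................
......................................................................
......................................................................
......................................................................
......................................................................
```

```bash
python3 -m pendant '[{"dx":0,"dy":0.004,"dz":-0.008,"rx":-5,"ry":0,"rz":0,"hand":0.005},{"dx":0,"dy":0,"dz":0,"rx":-6,"ry":0,"rz":0,"hand":0.005},{"dx":0,"dy":0,"dz":0,"rx":-6,"ry":0,"rz":0,"hand":0.005},{"dx":0,"dy":0,"dz":0,"rx":-6,"ry":0,"rz":0,"hand":0.005},{"dx":0,"dy":0,"dz":0,"rx":-4,"ry":0,"rz":0,"hand":0.005},{"dx":0,"dy":0,"dz":0,"rx":-2,"ry":0,"rz":0,"hand":0.005},{"dx":0,"dy":0.01,"dz":0,"rx":0,"ry":0,"rz":0,"hand":0.005},{"dx":0,"dy":-0.01,"dz":0,"rx":0,"ry":0,"rz":0,"hand":0.005},{"dx":0,"dy":0.01,"dz":0,"rx":0,"ry":0,"rz":0,"hand":0.005},{"dx":0,"dy":-0.01,"dz":0,"rx":0,"ry":0,"rz":0,"hand":0.005},{"dx":0,"dy":0,"dz":0,"rx":0,"ry":0,"rz":0,"hand":0.005},{"dx":0,"dy":0,"dz":0,"rx":0,"ry":0,"rz":0,"hand":0.005}]' 100
python3 y.py 15 wrist side 2>/dev/null
python3 -m pendant '[{"dx":0,"dy":0,"dz":0,"rx":-3,"ry":0,"rz":0,"hand":0.005},{"dx":0,"dy":0,"dz":0,"rx":-2,"ry":0,"rz":0,"hand":0.005},{"dx":0,"dy":0.01,"dz":0,"rx":0,"ry":0,"rz":0,"hand":0.005},{"dx":0,"dy":-0.01,"dz":0,"rx":0,"ry":0,"rz":0,"hand":0.005},{"dx":0,"dy":0.01,"dz":0,"rx":0,"ry":0,"rz":0,"hand":0.005},{"dx":0,"dy":-0.01,"dz":0,"rx":0,"ry":0,"rz":0,"hand":0.005},{"dx":0,"dy":0.01,"dz":0,"rx":0,"ry":0,"rz":0,"hand":0.005},{"dx":0,"dy":-0.01,"dz":0,"rx":0,"ry":0,"rz":0,"hand":0.005},{"dx":0,"dy":0,"dz":0,"rx":0,"ry":0,"rz":0,"hand":0.005},{"dx":0,"dy":0,"dz":0,"rx":0,"ry":0,"rz":0,"hand":0.005}]' 100
python3 y.py 16 wrist side 2>/dev/null
```

```text
clock: 30.1
position: [0.6218, 0.002, 0.1212]
ee_rot: [0.163, 0.636, 0.731, 0.188]
contact_force: [0.9, 0.1, -1.9]
width: 0.0149
gripper_force: 99.5
wrist15 [133 294  28  33 792] stone px 21.4 tray [-0.013  0.015]
wrist15 [159 401  22  19 194] stone px 16.1 tray [-0.008 -0.105]
side15 [288 191  27  24 400] stone px 5.8 tray [-0.02  -0.099]
side15 [278 217  12  24 196] stone px 6.4 tray [-0.008 -0.005]
clock: 31.03
position: [0.6225, 0.0028, 0.1215]
ee_rot: [0.191, 0.627, 0.722, 0.22]
contact_force: [0.2, -0.3, -2.5]
width: 0.0149
gripper_force: 99.6
wrist16 [120 302  30  36 871] stone px 22.2 tray [-0.013  0.014]
wrist16 [159 410  14  10  93] stone px 16.7 tray [-0.003 -0.101]
side16 [287 191  28  24 403] stone px 5.8 tray [-0.019 -0.099]
side16 [278 217  12  24 196] stone px 6.4 tray [-0.007 -0.005]
```

```bash
python3 -m pendant '[{"dx":0,"dy":0,"dz":0,"rx":-5,"ry":0,"rz":0,"hand":0.005},{"dx":0,"dy":0,"dz":0,"rx":-4,"ry":0,"rz":0,"hand":0.005},{"dx":0,"dy":0.018,"dz":0,"rx":0,"ry":0,"rz":0,"hand":0.005},{"dx":0,"dy":-0.018,"dz":0,"rx":0,"ry":0,"rz":0,"hand":0.005},{"dx":0,"dy":0.018,"dz":0,"rx":0,"ry":0,"rz":0,"hand":0.005},{"dx":0,"dy":-0.018,"dz":0,"rx":0,"ry":0,"rz":0,"hand":0.005},{"dx":0,"dy":0.018,"dz":0,"rx":0,"ry":0,"rz":0,"hand":0.005},{"dx":0,"dy":-0.018,"dz":0,"rx":0,"ry":0,"rz":0,"hand":0.005},{"dx":0,"dy":0,"dz":0,"rx":0,"ry":0,"rz":0,"hand":0.005},{"dx":0,"dy":0,"dz":0,"rx":0,"ry":0,"rz":0,"hand":0.005}]' 100
python3 y.py 17 wrist side 2>/dev/null
python3 - <<'E'
from h import *
g=lambda n:load(n)['f'][:,:,::-1]
cv2.imwrite('pics/v17.png',np.hstack([cv2.resize(g('wrist17')[100:420,0:320],(400,400),interpolation=cv2.INTER_CUBIC),cv2.resize(g('side17')[170:300,215:345],(400,400),interpolation=cv2.INTER_CUBIC)]))
E
```

```text
clock: 31.97
position: [0.6236, 0.0094, 0.1218]
ee_rot: [0.206, 0.618, 0.716, 0.251]
contact_force: [-0.4, 1.0, -2.3]
width: 0.0148
gripper_force: 99.6
wrist17 [107 318  32  38 868] stone px 23.1 tray [-0.013  0.016]
side17 [286 191  29  25 412] stone px 5.8 tray [-0.019 -0.098]
side17 [278 216  12  25 199] stone px 6.4 tray [-0.007 -0.007]
```

View pics/v17.png

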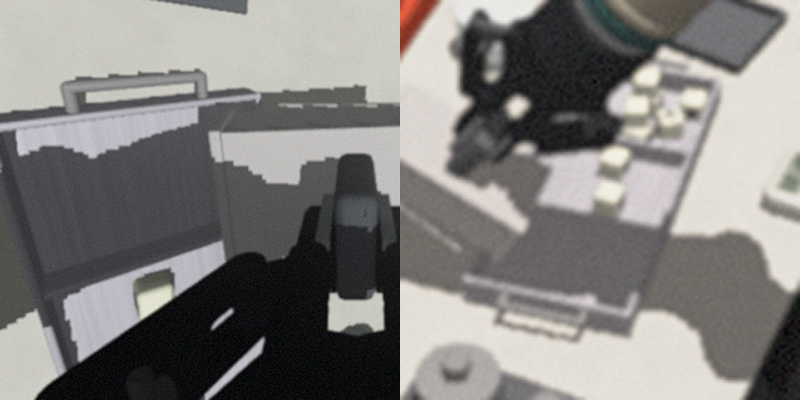

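The side view shows a cluster of 5–6 stones in the right-hand bay, two in the middle bay and none in the left, so the shaker looks empty. I'll level it, measure the empty dock by code, dock the shaker, then move two stones by hand.

```bash
python3 -m pendant '[{"dx":0,"dy":0,"dz":0,"rx":7,"ry":0,"rz":0,"hand":0.005},{"dx":0,"dy":0,"dz":0,"rx":7,"ry":0,"rz":0,"hand":0.005},{"dx":0,"dy":0,"dz":0,"rx":7,"ry":0,"rz":0,"hand":0.005},{"dx":0,"dy":0,"dz":0,"rx":7,"ry":0,"rz":0,"hand":0.005},{"dx":0,"dy":0,"dz":0,"rx":7,"ry":0,"rz":0,"hand":0.005},{"dx":0,"dy":0,"dz":0,"rx":7,"ry":0,"rz":0,"hand":0.005},{"dx":0,"dy":0,"dz":-0.02,"rx":1,"ry":0,"rz":0,"hand":0.005},{"dx":0,"dy":0,"dz":-0.03,"rx":0,"ry":0,"rz":0,"hand":0.005},{"dx":0,"dy":0,"dz":-0.01,"rx":0,"ry":0,"rz":0,"hand":0.005},{"dx":0,"dy":0,"dz":0,"rx":0,"ry":0,"rz":0,"hand":0.005},{"dx":0,"dy":0,"dz":0,"rx":0,"ry":0,"rz":0,"hand":0.005}]' 100
python3 - <<'E'
from h import *
s=manip.get_state();print(s['position'],R.from_matrix(q2R(s['ee_rot'])).as_euler('ZYX',degrees=True))
t=cam('top');save(t,'top18');save(cam('side'),'side18')
for n,x0,y0,x1,y1 in [('top18',350,150,440,270),('side18',270,110,370,210)]:
    t=load(n);g=cv2.cvtColor(t['f'],cv2.COLOR_RGB2GRAY)[y0:y1,x0:x1]
    m=((g<115)).astype(np.uint8);m=cv2.morphologyEx(m,cv2.MORPH_OPEN,np.ones((3,3)))
    k,l,st,ce=cv2.connectedComponentsWithStats(m)
    for i in range(1,k):
        if st[i,4]>500:
            q=cv2.findContours((l==i).astype(np.uint8),cv2.RETR_EXTERNAL,cv2.CHAIN_APPROX_NONE)[0][0]
            b=cv2.boxPoints(cv2.minAreaRect(q)); P=np.array([w(t,u+x0,v+y0,.013) for u,v in b])
            h=cv2.convexHull(q); a=cv2.approxPolyDP(h,4,True)[:,0]; A=np.array([w(t,u+x0,v+y0,.013) for u,v in a])
            print(n,st[i],'box',np.round(P[:,:2],3).tolist(),'c',P.mean(0)[:2],'poly',np.round(A[:,:2],3).tolist())
C,S=np.cos(-.1225),np.sin(-.1225)
print('expected dock centre ~',.5841,-.3221,'grip+8mm:',.5748+.008*C,-.3215+.008*S)
E
```

```text
clock: 32.98
position: [0.6208, 0.0206, 0.1829]
ee_rot: [0.026, 0.639, 0.766, 0.066]
contact_force: [0.1, -0.5, -2.5]
width: 0.0145
gripper_force: 99.8
[0.62075687 0.02056761 0.18287438] [100.50728539  -2.57794159 172.29364128]
top18 [  18   27   48   64 2472] box [[0.526, -0.268], [0.65, -0.287], [0.639, -0.377], [0.515, -0.357]] c [ 0.58277209 -0.32226772] poly [[0.648, -0.288], [0.637, -0.373], [0.516, -0.355], [0.534, -0.272]]
side18 [ 17  51  53  32 596] box [[0.642, -0.276], [0.661, -0.377], [0.516, -0.353], [0.504, -0.258]] c [ 0.58070777 -0.31583577] poly [[0.639, -0.278], [0.633, -0.368], [0.517, -0.348], [0.526, -0.267]]
expected dock centre ~ 0.5841 -0.3221 grip+8mm: 0.5827400500249762 -0.3224775508175413
```

```bash
cat > go.py <<'E'
from h import *
import sys
yaw,x,y,z=map(float,sys.argv[1:5])
s=manip.get_state();r=q2R(s['ee_rot'])
D=R.from_euler('Z',yaw,degrees=True).as_matrix()@np.diag([1,-1,-1.])
L=R.from_euler('Z',R.from_matrix(r).as_euler('ZYX')[0]).as_matrix()@np.diag([1,-1,-1.])
print('level rotvec deg',np.round(R.from_matrix(r.T@L).as_rotvec(degrees=True),2),'then yaw rz',np.round(R.from_matrix(L.T@D).as_rotvec(degrees=True),2))
d=np.array([x,y,z])-s['position'];print('shift in target-yaw tool axes',np.round(D.T@d,4),'now axes',np.round(r.T@d,4),s['position'],s['qpos'])
E
python3 go.py 82.5 .5748 -.3215 .18
```

```text
level rotvec deg [ 7.49 -2.65 -0.17] then yaw rz [ 0.  0. 18.]
shift in target-yaw tool axes [-0.3451  0.0005  0.0011] now axes [-0.3281 -0.1035 -0.0278] [0.61939026 0.02072429 0.18109311] [-0.128428    0.31151567  1.5905982   0.09257354  1.13056476 -0.34362243]
```

```bash
python3 -m pendant '[{"dx":0,"dy":0,"dz":0,"rx":3.75,"ry":-1.32,"rz":0,"hand":0.005},{"dx":0,"dy":0,"dz":0,"rx":3.75,"ry":-1.32,"rz":0,"hand":0.005},{"dx":0,"dy":0,"dz":0,"rx":0,"ry":0,"rz":4.5,"hand":0.005},{"dx":0,"dy":0,"dz":0,"rx":0,"ry":0,"rz":4.5,"hand":0.005},{"dx":0,"dy":0,"dz":0,"rx":0,"ry":0,"rz":4.5,"hand":0.005},{"dx":0,"dy":0,"dz":0,"rx":0,"ry":0,"rz":4.5,"hand":0.005},{"dx":0,"dy":0,"dz":0,"rx":0,"ry":0,"rz":0,"hand":0.005},{"dx":0,"dy":0,"dz":0,"rx":0,"ry":0,"rz":0,"hand":0.005}]' 100
python3 -m pendant '[{"dx":-0.02,"dy":0,"dz":0,"rx":0,"ry":0,"rz":0,"hand":0.005},{"dx":-0.035,"dy":0,"dz":0,"rx":0,"ry":0,"rz":0,"hand":0.005},{"dx":-0.035,"dy":0,"dz":0,"rx":0,"ry":0,"rz":0,"hand":0.005},{"dx":-0.035,"dy":0,"dz":0,"rx":0,"ry":0,"rz":0,"hand":0.005},{"dx":-0.035,"dy":0,"dz":0,"rx":0,"ry":0,"rz":0,"hand":0.005},{"dx":-0.035,"dy":0,"dz":0,"rx":0,"ry":0,"rz":0,"hand":0.005},{"dx":-0.035,"dy":0,"dz":0,"rx":0,"ry":0,"rz":0,"hand":0.005},{"dx":-0.035,"dy":0,"dz":0,"rx":0,"ry":0,"rz":0,"hand":0.005},{"dx":-0.035,"dy":0,"dz":0,"rx":0,"ry":0,"rz":0,"hand":0.005},{"dx":-0.035,"dy":0,"dz":0,"rx":0,"ry":0,"rz":0,"hand":0.005},{"dx":-0.01,"dy":0,"dz":0,"rx":0,"ry":0,"rz":0,"hand":0.005},{"dx":0,"dy":0,"dz":0,"rx":0,"ry":0,"rz":0,"hand":0.005}]' 100
python3 go.py 82.5 .5748 -.3215 .061;python3 go.py 82.5 .5748 -.3215 .061
python3 y.py 19 side 2>/dev/null
python3 -c "
from h import *
c=cam('wrist');save(c,'wrist19');cv2.imwrite('pics/v19.png',np.hstack([cv2.resize(c['f'][::,70:490,::-1],(400,400)),cv2.resize(load('side19')['f'][110:250,240:380,::-1],(400,400),interpolation=cv2.INTER_CUBIC)]))"
```

```text
clock: 33.75
position: [0.62, 0.0207, 0.1812]
ee_rot: [-0.0, 0.752, 0.659, 0.0]
contact_force: [-0.3, 0.4, -2.4]
width: 0.0148
gripper_force: 99.6
clock: 34.75
position: [0.5739, -0.3247, 0.1815]
ee_rot: [0.001, 0.754, 0.657, 0.0]
contact_force: [-0.6, 0.3, -1.6]
width: 0.0146
gripper_force: 99.6
level rotvec deg [0.1  0.04 0.  ] then yaw rz [ 0.   0.  -0.3]
shift in target-yaw tool axes [0.0033 0.0004 0.1205] now axes [0.0034 0.0002 0.1205] [ 0.57394959 -0.32474359  0.18148198] [-6.20422737e-01  4.29633586e-01  1.39265506e+00  1.70910726e-04
  1.31747421e+00 -4.84406712e-01]
level rotvec deg [0.1  0.04 0.  ] then yaw rz [ 0.   0.  -0.3]
shift in target-yaw tool axes [0.0033 0.0004 0.1205] now axes [0.0034 0.0002 0.1205] [ 0.57394959 -0.32474359  0.18148198] [-6.20422737e-01  4.29633586e-01  1.39265506e+00  1.70910726e-04
  1.31747421e+00 -4.84406712e-01]
side19 [288 190  27  26 406] stone px 5.8 tray [-0.02  -0.097]
side19 [278 217  12  23 190] stone px 6.4 tray [-0.007 -0.007]
```

View pics/v19.png

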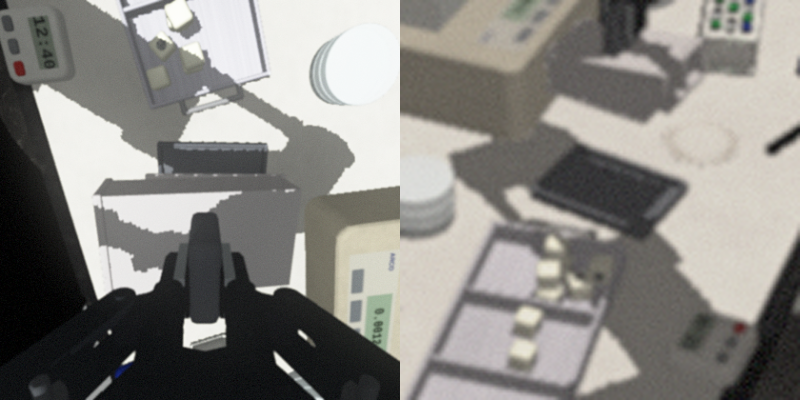

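The wrist view shows the shaker level above the dock, with at least four stones in the right-hand bay near (175,45). I'll lower it into the dock.

```bash
python3 -m pendant '[{"dx":0.002,"dy":0.0003,"dz":0.02,"rx":0,"ry":0,"rz":0,"hand":0.005},{"dx":0,"dy":0,"dz":0.03,"rx":0,"ry":0,"rz":0,"hand":0.005},{"dx":0,"dy":0,"dz":0.03,"rx":0,"ry":0,"rz":0,"hand":0.005},{"dx":0,"dy":0,"dz":0.01,"rx":0,"ry":0,"rz":0,"hand":0.005},{"dx":0,"dy":0,"dz":0,"rx":0,"ry":0,"rz":0,"hand":0.005},{"dx":0,"dy":0,"dz":0,"rx":0,"ry":0,"rz":0,"hand":0.005}]' 100
python3 go.py 82.5 .5748 -.3215 .062
python3 -m pendant '[{"dx":0,"dy":0,"dz":0.01,"rx":0,"ry":0,"rz":0,"hand":0.005},{"dx":0,"dy":0,"dz":0.006,"rx":0,"ry":0,"rz":0,"hand":0.005},{"dx":0,"dy":0,"dz":0,"rx":0,"ry":0,"rz":0,"hand":0.005},{"dx":0,"dy":0,"dz":0,"rx":0,"ry":0,"rz":0,"hand":0.005}]' 100
python3 go.py 82.5 .5748 -.3215 .062
```

```text
clock: 35.35
position: [0.5762, -0.3182, 0.0928]
ee_rot: [0.001, 0.752, 0.659, 0.001]
contact_force: [0.2, -1.0, -1.9]
width: 0.0145
gripper_force: 99.5
level rotvec deg [ 0.12 -0.05 -0.  ] then yaw rz [ 0.    0.   -0.05]
shift in target-yaw tool axes [-0.0035 -0.0009  0.0308] now axes [-0.0035 -0.001   0.0308] [ 0.57619058 -0.31818101  0.09277538] [-0.61111934  0.49403141  1.51654323  0.00187217  1.1294702  -0.4801564 ]
clock: 35.68
position: [0.5757, -0.3193, 0.0767]
ee_rot: [0.001, 0.753, 0.658, 0.001]
contact_force: [0.3, -0.7, -2.9]
width: 0.0145
gripper_force: 99.8
level rotvec deg [ 0.14 -0.02 -0.  ] then yaw rz [ 0.    0.   -0.14]
shift in target-yaw tool axes [-0.0023 -0.0006  0.0147] now axes [-0.0023 -0.0006  0.0147] [ 0.57568892 -0.31929383  0.07668012] [-0.61277246  0.50846511  1.53548966  0.0015425   1.09568552 -0.48014244]
```

```bash
python3 -m pendant '[{"dx":-0.001,"dy":-0.0005,"dz":0.006,"rx":0,"ry":0,"rz":0,"hand":0.005},{"dx":0,"dy":0,"dz":0.004,"rx":0,"ry":0,"rz":0,"hand":0.005},{"dx":0,"dy":0,"dz":0,"rx":0,"ry":0,"rz":0,"hand":0.005},{"dx":0,"dy":0,"dz":0,"rx":0,"ry":0,"rz":0,"hand":0.005}]' 100
python3 -m pendant '[{"dx":0,"dy":0,"dz":0.002,"rx":0,"ry":0,"rz":0,"hand":0.005},{"dx":0,"dy":0,"dz":0.002,"rx":0,"ry":0,"rz":0,"hand":0.005},{"dx":0,"dy":0,"dz":0,"rx":0,"ry":0,"rz":0,"hand":0.005},{"dx":0,"dy":0,"dz":0,"rx":0,"ry":0,"rz":0,"hand":0.005}]' 100
```

```text
clock: 36.02
position: [0.5748, -0.3201, 0.066]
ee_rot: [0.0, 0.753, 0.658, 0.001]
contact_force: [-0.2, 0.2, -2.8]
width: 0.0145
gripper_force: 99.8
clock: 36.35
position: [0.5756, -0.3205, 0.0637]
ee_rot: [0.002, 0.753, 0.658, 0.001]
contact_force: [-0.7, -0.1, 4.6]
width: 0.0146
gripper_force: 100.6
```

```bash
python3 -m pendant '[{"dx":0,"dy":0,"dz":0,"rx":0,"ry":0,"rz":0,"hand":0.03},{"dx":0,"dy":0,"dz":0,"rx":0,"ry":0,"rz":0,"hand":0.05},{"dx":0,"dy":0,"dz":0,"rx":0,"ry":0,"rz":0,"hand":0.05},{"dx":0,"dy":0,"dz":0,"rx":0,"ry":0,"rz":0,"hand":0.05},{"dx":0,"dy":0,"dz":-0.02,"rx":0,"ry":0,"rz":0,"hand":0.05},{"dx":0,"dy":0,"dz":-0.04,"rx":0,"ry":0,"rz":0,"hand":0.05},{"dx":0,"dy":0,"dz":-0.04,"rx":0,"ry":0,"rz":0,"hand":0.05},{"dx":0,"dy":-0.02,"dz":-0.04,"rx":0,"ry":0,"rz":0,"hand":0.05},{"dx":0.03,"dy":-0.02,"dz":-0.03,"rx":0,"ry":0,"rz":0,"hand":0.05},{"dx":0.04,"dy":0,"dz":0,"rx":0,"ry":0,"rz":0,"hand":0.05},{"dx":0.04,"dy":0,"dz":0,"rx":0,"ry":0,"rz":0,"hand":0.05},{"dx":0.04,"dy":0,"dz":0,"rx":0,"ry":0,"rz":0,"hand":0.05}]' 50
python3 -m pendant '[{"dx":0,"dy":0,"dz":0,"rx":0,"ry":0,"rz":7,"hand":0.05},{"dx":0,"dy":0,"dz":0,"rx":0,"ry":0,"rz":7,"hand":0.05},{"dx":0,"dy":0,"dz":0,"rx":0,"ry":0,"rz":7,"hand":0.05},{"dx":0,"dy":0,"dz":0,"rx":0,"ry":0,"rz":7,"hand":0.05},{"dx":0,"dy":0,"dz":0,"rx":0,"ry":0,"rz":7,"hand":0.05},{"dx":0,"dy":0,"dz":0,"rx":0,"ry":0,"rz":7,"hand":0.05},{"dx":0,"dy":0,"dz":0,"rx":0,"ry":0,"rz":7,"hand":0.05},{"dx":0,"dy":0,"dz":0,"rx":0,"ry":0,"rz":7,"hand":0.05},{"dx":0,"dy":0,"dz":0,"rx":0,"ry":0,"rz":7,"hand":0.05},{"dx":0,"dy":0,"dz":0,"rx":0,"ry":0,"rz":7,"hand":0.05},{"dx":0,"dy":0,"dz":0,"rx":0,"ry":0,"rz":4.6,"hand":0.05},{"dx":0,"dy":0,"dz":0,"rx":0,"ry":0,"rz":0,"hand":0.05}]' 50
python3 go.py 7.9 .53 -.17 .25
python3 y.py 20 wrist 2>/dev/null; python3 - <<'E' 2>/dev/null
from y import *
m=yel('wrist20');ys,xs=np.nonzero(m);print(ys.min(),ys.max(),xs.min(),xs.max())
for r in m[ys.min():ys.max()+1:4,xs.min():xs.max()+1:2]: print(''.join('.#'[v] for v in r))
E
```

```text
clock: 37.35
position: [0.5581, -0.1691, 0.2273]
ee_rot: [0.002, 0.753, 0.658, 0.001]
contact_force: [0.4, 0.0, -0.2]
width: 0.0498
gripper_force: 0.0
clock: 38.35
position: [0.5581, -0.17, 0.2262]
ee_rot: [0.0, 0.998, 0.067, 0.001]
contact_force: [-0.7, 0.4, -0.1]
width: 0.0501
gripper_force: 0.0
level rotvec deg [ 0.01 -0.12 -0.  ] then yaw rz [ 0.    0.   -0.21]
shift in target-yaw tool axes [-0.0278 -0.0039 -0.0238] now axes [-0.0278 -0.0038 -0.0239] [ 0.55809097 -0.17004187  0.22616339] [-4.15578041e-01  2.90334404e-01  1.49705171e+00  9.65064811e-04
  1.35231420e+00  1.02082489e+00]
wrist20 [238 155  14   6  66] stone px 16.7 tray [ 0.002 -0.027]
wrist20 [300 160  17  20 274] stone px 16.4 tray [-0.013 -0.104]
wrist20 [203 162  18  17 254] stone px 16.5 tray [-0.013  0.015]
wrist20 [249 162   3   7  21] stone px 16.6 tray [-0.008 -0.033]
wrist20 [267 162  33  35 409] stone px 16.3 tray [-0.025 -0.074]
wrist20 [305 189  15   9  87] stone px 15.9 tray [-0.042 -0.11 ]
wrist20 [313 199   8   8  39] stone px 15.7 tray [-0.057 -0.116]
wrist20 [304 201   5   6  24] stone px 15.7 tray 
[... 631 characters left out ...]
.#####..................................
.########..............##........########........########..
.########..............##.......######..##.......##.#####..
#########.......................##......##.......#.######..
.########.......................###......##......########..
........................................#######...##.......
........................................########...........
............................................#####..........
.........................................########..#######.
..........................................####...........##
.........................................................##
...................................................##....##
```

```bash
sed -i 's/<.955)/<.99)/; s/<.965)/<.99)/' y.py; python3 - <<'E' 2>/dev/null
from y import *
m=yel('wrist20')
for r in m[145:225:2,185:335]: print(''.join('.#'[v] for v in r))
E
```

```text
wrist20 [235 154  18  20 321] stone px 16.6 tray [-0.005 -0.025]
wrist20 [299 159  19  21 359] stone px 16.4 tray [-0.013 -0.103]
wrist20 [202 161  20  18 320] stone px 16.6 tray [-0.013  0.014]
wrist20 [265 161  36  37 731] stone px 16.3 tray [-0.024 -0.072]
wrist20 [304 188  18  20 330] stone px 15.8 tray [-0.049 -0.109]
......................................................................................................................................................
......................................................................................................................................................
......................................................................................................................................................
......................................................................................................................................................
......................................................................................................................................................
....................
[... 4564 characters left out ...]
................................................................................................
......................................................................................................................................................
......................................................................................................................................................
......................................................................................................................................................
......................................................................................................................................................
```

```bash
python3 - <<'E' 2>/dev/null
from y import *
m=yel('side19')
for r in m[185:245,265:330]: print(''.join('.#'[v] for v in r))
for n0,n1,z in [('side0','side19',.01),('top0','top18',.01),('top5','top18',.01)]:
    a=load(n0);b=load(n1);d=np.abs(a['f'].astype(int)-b['f']).max(2)>25
    k,l,st,ce=cv2.connectedComponentsWithStats(cv2.morphologyEx(d.astype(np.uint8),cv2.MORPH_OPEN,np.ones((3,3))))
    for i in range(1,k):
        if 25<st[i,4]<600: print(n1,st[i],np.round(w(b,*ce[i],z)[:2],3),np.round(b['f'][l==i].mean(0)),np.round(a['f'][l==i].mean(0)))
E
```

```text
side19 [277 189  39  52 770] stone px 6.0 tray [-0.016 -0.069]
side19 [309 192   4   3  12] stone px 5.5 tray [-0.038 -0.149]
.................................................................
.................................................................
.................................................................
.................................................................
.........................#####...................................
.........................###########.............................
.........................###########.............................
........................############........####.................
........................###########.........####.................
........................###########.........####.................
........................############.............................
........................############.............................
........................############.............................
.........................###########......#######................
........................############.....#########
[... 5004 characters left out ...]
.] [166. 164. 167.]
top18 [291 206   7  10  70] [ 0.575 -0.119] [185. 183. 173.] [165. 163. 166.]
top18 [272 212   8   9  68] [ 0.563 -0.08 ] [192. 191. 178.] [165. 163. 166.]
top18 [210 293  23  14 252] [0.393 0.026] [112. 106.  94.] [21. 21. 20.]
top18 [191 304  12   9  65] [0.374 0.075] [145. 138. 124.] [116. 115. 114.]
top18 [128 316  10  14 109] [0.341 0.203] [140. 133. 119.] [112. 111. 110.]
top18 [140 317   4  14  49] [0.341 0.186] [140. 134. 120.] [101. 100.  99.]
top18 [494 325  26  32 401] [ 0.307 -0.561] [115. 114. 113.] [146. 139. 125.]
top18 [194 333  10  12  84] [0.312 0.069] [94. 90. 79.] [115. 114. 113.]
top18 [ 66 343  26  47 290] [0.256 0.311] [95. 90. 79.] [114. 114. 112.]
```

```bash
python3 - <<'E' 2>/dev/null
from y import *
C,S=.9905,.1375
c=load('side19');t=load('top18')
for nm,x,y,z in [('A',-.013,-.103,.014),('B1',-.019,-.063,.014),('B1up',-.019,-.063,.034),('B2',-.037,-.08,.014),('C',-.049,-.109,.014),('m1',-.005,-.025,.014),('m2',-.013,.014,.014)]:
    P=[.5759+C*x-S*y,-.0944+S*x+C*y,z]; print(nm,np.round(px(c,[P])[0]-[265,185]),'top',np.round(px(t,[P])[0]))
f=cv2.GaussianBlur(t['f'],(3,3),0).astype(float)
m=(f[:,:,2]/f[:,:,0]<.965)
for r in m[185:245,225:350]: print(''.join('.#'[int(v)] for v in r))
E
```

```text
A [31. 18.] top [333. 210.]
B1 [29. 28.] top [314. 215.]
B1up [29. 22.] top [315. 213.]
B2 [38. 25.] top [323. 222.]
C [46. 19.] top [338. 226.]
m1 [20. 37.] top [295. 210.]
m2 [18. 49.] top [276. 216.]
....#..#####################.............................................................................................####
....########################.................................................................................................
....########################.................................................................................................
....########################.................................................................................................
.....######################...............................................................................................###
.....######################...............................................................................................###
.....######################...............................................................................................###
.....##########
[... 5962 characters left out ...]
................######################################################
###################.........................................#################################################################
###################.................................#.#######################################################################
##################........................##.################################################################################
##################..................#########################################################################################
##################........###.###############################################################################################
```

```bash
python3 -m pendant '[{"dx":-0.01,"dy":0,"dz":0.03,"rx":0,"ry":0,"rz":0,"hand":0.05},{"dx":-0.015,"dy":0,"dz":0.035,"rx":0,"ry":0,"rz":0,"hand":0.05},{"dx":-0.015,"dy":0,"dz":0.025,"rx":0,"ry":0,"rz":0,"hand":0.05},{"dx":0,"dy":0,"dz":0,"rx":0,"ry":0,"rz":0,"hand":0.05},{"dx":0,"dy":0,"dz":0,"rx":0,"ry":0,"rz":0,"hand":0.05},{"dx":0,"dy":0,"dz":0,"rx":0,"ry":0,"rz":0,"hand":0.05}]' 50
python3 y.py 21 wrist 2>/dev/null; python3 - <<'E' 2>/dev/null
from y import *
m=yel('wrist21');c=load('wrist21');ys,xs=np.nonzero(m)
y0,y1,x0,x1=ys.min()-3,ys.max()+4,240,400
print(y0,y1,xs.min(),xs.max())
g=c['f'].max(2)
for v in range(max(y0,0),y1,2): print('%3d '%v+''.join('%x'%(g[v,u]//16) if m[v,u] else '.' for u in range(x0,x1)))
E
```

```text
clock: 38.9
position: [0.5211, -0.1763, 0.138]
ee_rot: [0.001, 0.998, 0.068, 0.003]
contact_force: [0.7, 0.1, 0.5]
width: 0.0504
gripper_force: 0.0
wrist21 [18 57  7 19 62] stone px 24.2 tray [0.055 0.143]
wrist21 [23 77  7 17 52] stone px 23.8 tray [0.04  0.143]
wrist21 [ 30 104   3   4  12] stone px 23.4 tray [0.024 0.143]
wrist21 [ 34 121   4   7  21] stone px 23.0 tray [0.008 0.144]
wrist21 [215 126  25  26 580] stone px 22.8 tray [-0.005 -0.025]
wrist21 [257 133  31  30 745] stone px 22.4 tray [-0.014 -0.065]
wrist21 [303 133  27  28 682] stone px 22.3 tray [-0.012 -0.104]
wrist21 [170 135  27  25 625] stone px 22.6 tray [-0.013  0.015]
wrist21 [279 158  27  28 520] stone px 21.8 tray [-0.035 -0.082]
wrist21 [309 173  24  26 576] stone px 21.4 tray [-0.049 -0.109]
wrist21 [18 57  7 19 62] stone px 24.2 tray [0.055 0.143]
wrist21 [23 77  7 17 52] stone px 23.8 tray [0.04  0.143]
wrist21 [ 30 104   3   4  12] stone px 23.4 tray [0.024 0.143]
wrist21 [ 34 121   4   7  21] stone px 23.0 tray [0.008 0.144]
wrist21 [215 126  25  26 580] stone px 22.8 tray [-0.005 -0.025]
wrist21 [257 
[... 11835 characters left out ...]
........................................
194 ......................................................................66777777777877778acdcb8...................................................................
196 ......................................................................66677777777777777beec96...................................................................
198 .......................................................................565665565656665.677......................................................................
200 ................................................................................................................................................................
```

```bash
python3 - <<'E' 2>/dev/null
from y import *
from scipy.optimize import least_squares
C,S=.9905,.1375
t=load('top18');sd=load('side19');w1=load('wrist21');w0=load('wrist20')
def tri(nm,obs):
    r=least_squares(lambda P:np.concatenate([(px(c,[P])[0]-o)/s for c,o,s in obs]),[.58,-.15,.02])
    q=r.x-[.5759,-.0944,0];print(nm,np.round(r.x,4),'tray',np.round([C*q[0]+S*q[1],-S*q[0]+C*q[1]],4),np.round(r.fun,1))
T=lambda u,v:(t,np.array([u,v]),1.); 
def ms(n,x,y,k=12):
    pass
tri('m1',[T(295,209.5),(w1,[227.5,138.5],2),(w0,[244,164],2)])
tri('m2',[T(275.5,216),(w1,[183,147.5],2),(w0,[212,170],2)])
tri('C',[T(338.5,225.5),(w1,[321,186],2),(w0,[313,198],2)])
tri('B2',[T(324.3,220.5),(w1,[292.5,171.5],2)])
tri('A',[T(332.5,207),(w1,[316.5,146.5],2),(w0,[309,169.5],2)])
tri('B1',[T(314.8,209),(w1,[272,147],2),(w0,[276,170],2)])
E
```

```text
m1 [ 0.5748 -0.1209  0.02  ] tray [-0.0048 -0.0261] [ 0.4  0.2 -0.2 -0.  -0.1 -0.2]
m2 [ 0.5612 -0.0814  0.0147] tray [-0.0128  0.0149] [ 0.5  0.3 -0.  -0.1 -0.5 -0.3]
C [ 0.5437 -0.2094  0.0193] tray [-0.0478 -0.1095] [-0.1  0.   0.2  0.1 -0.1 -0.1]
B2 [ 0.5535 -0.181   0.0187] tray [-0.0341 -0.0827] [ 0.2  0.  -0.2 -0.1]
A [ 0.5798 -0.197   0.0312] tray [-0.0103 -0.1022] [ 0.6  0.1 -0.2 -0.2 -0.3  0.1]
B1 [ 0.5746 -0.1601  0.0333] tray [-0.0103 -0.0649] [ 0.3  0.2 -0.3 -0.2  0.1  0.1]
```

Triangulation puts A and B1 at about z 0.032, so each is the upper stone of a stack. That gives 6 stones in the right-hand bay and 2 in the middle. I'll move those two upper stones to the left-hand bay, closing along tray x.

```bash
python3 -m pendant '[{"dx":0,"dy":0,"dz":0,"rx":0,"ry":0,"rz":-7,"hand":0.045},{"dx":0,"dy":0,"dz":0,"rx":0,"ry":0,"rz":-7,"hand":0.045},{"dx":0,"dy":0,"dz":0,"rx":0,"ry":0,"rz":-7,"hand":0.045},{"dx":0,"dy":0,"dz":0,"rx":0,"ry":0,"rz":-7,"hand":0.045},{"dx":0,"dy":0,"dz":0,"rx":0,"ry":0,"rz":-7,"hand":0.045},{"dx":0,"dy":0,"dz":0,"rx":0,"ry":0,"rz":-7,"hand":0.045},{"dx":0,"dy":0,"dz":0,"rx":0,"ry":0,"rz":-7,"hand":0.045},{"dx":0,"dy":0,"dz":0,"rx":0,"ry":0,"rz":-7,"hand":0.045},{"dx":0,"dy":0,"dz":0,"rx":0,"ry":0,"rz":-7,"hand":0.045},{"dx":0,"dy":0,"dz":0,"rx":0,"ry":0,"rz":-7,"hand":0.045},{"dx":0,"dy":0,"dz":0,"rx":0,"ry":0,"rz":-7,"hand":0.045},{"dx":0,"dy":0,"dz":0,"rx":0,"ry":0,"rz":-7,"hand":0.045}]' 30
python3 -m pendant '[{"dx":0,"dy":0,"dz":0,"rx":0,"ry":0,"rz":-6,"hand":0.045},{"dx":0,"dy":0,"dz":0,"rx":0,"ry":0,"rz":0,"hand":0.045},{"dx":0,"dy":0,"dz":0,"rx":0,"ry":0,"rz":0,"hand":0.045}]'
python3 go.py 97.9 .580 -.197 .08
```

```text
clock: 39.95
position: [0.5214, -0.1762, 0.1387]
ee_rot: [0.003, 0.694, 0.72, 0.002]
contact_force: [-0.5, -0.3, 0.3]
width: 0.0448
gripper_force: 0.0
clock: 40.2
position: [0.5206, -0.176, 0.138]
ee_rot: [0.003, 0.658, 0.753, 0.001]
contact_force: [-0.7, 0.3, -0.4]
width: 0.045
gripper_force: 0.0
level rotvec deg [0.33 0.14 0.  ] then yaw rz [ 0.    0.   -0.26]
shift in target-yaw tool axes [-0.029   0.0559  0.058 ] now axes [-0.0286  0.0557  0.0584] [ 0.52061177 -0.17598066  0.13797472] [-4.53349211e-01  3.03832039e-01  1.71028954e+00  1.25779930e-03
  1.12137784e+00 -5.87315522e-01]
```

```bash
python3 -m pendant '[{"dx":-0.015,"dy":0.028,"dz":0,"rx":0.3,"ry":0.1,"rz":0,"hand":0.045},{"dx":-0.014,"dy":0.028,"dz":0,"rx":0,"ry":0,"rz":0,"hand":0.045},{"dx":0,"dy":0,"dz":0.03,"rx":0,"ry":0,"rz":0,"hand":0.045},{"dx":0,"dy":0,"dz":0.028,"rx":0,"ry":0,"rz":0,"hand":0.045},{"dx":0,"dy":0,"dz":0,"rx":0,"ry":0,"rz":0,"hand":0.045},{"dx":0,"dy":0,"dz":0,"rx":0,"ry":0,"rz":0,"hand":0.045}]' 30
python3 go.py 97.9 .580 -.197 .030
python3 -m pendant '[{"dx":0,"dy":0,"dz":0,"rx":0,"ry":0,"rz":0,"hand":0.045},{"dx":0,"dy":0,"dz":0,"rx":0,"ry":0,"rz":0,"hand":0.045}]' 30
python3 go.py 97.9 .580 -.197 .030
```

```text
clock: 40.7
position: [0.5774, -0.1961, 0.0775]
ee_rot: [-0.003, 0.658, 0.753, -0.001]
contact_force: [0.7, -0.0, -0.4]
width: 0.045
gripper_force: 0.0
level rotvec deg [-0.31 -0.17  0.  ] then yaw rz [ 0.    0.   -0.21]
shift in target-yaw tool axes [-0.0012  0.0024  0.0475] now axes [-0.0013  0.0027  0.0475] [ 0.57743636 -0.19613968  0.07747272] [-4.41280040e-01  4.48665076e-01  1.64379690e+00 -4.07234722e-04
  1.05527474e+00 -5.75299948e-01]
clock: 40.87
position: [0.5793, -0.1971, 0.0804]
ee_rot: [0.0, 0.658, 0.753, -0.0]
contact_force: [-0.4, 0.1, 1.1]
width: 0.0449
gripper_force: 0.0
level rotvec deg [0.02 0.04 0.  ] then yaw rz [ 0.    0.   -0.17]
shift in target-yaw tool axes [0.     0.0007 0.0504] now axes [0.0001 0.0007 0.0504] [ 0.57929868 -0.19713034  0.0803834 ] [-4.41416786e-01  4.45243830e-01  1.64130238e+00 -4.61809976e-04
  1.05434550e+00 -5.76078774e-01]
```

```bash
python3 -m pendant '[{"dx":0,"dy":0,"dz":0.025,"rx":0,"ry":0,"rz":0,"hand":0.045},{"dx":0,"dy":0,"dz":0.018,"rx":0,"ry":0,"rz":0,"hand":0.045},{"dx":0,"dy":0,"dz":0.006,"rx":0,"ry":0,"rz":0,"hand":0.045},{"dx":0,"dy":0,"dz":0,"rx":0,"ry":0,"rz":0,"hand":0.045},{"dx":0,"dy":0,"dz":0,"rx":0,"ry":0,"rz":0,"hand":0.01},{"dx":0,"dy":0,"dz":0,"rx":0,"ry":0,"rz":0,"hand":0.01},{"dx":0,"dy":0,"dz":0,"rx":0,"ry":0,"rz":0,"hand":0.01},{"dx":0,"dy":0,"dz":0,"rx":0,"ry":0,"rz":0,"hand":0.01},{"dx":0,"dy":0,"dz":0,"rx":0,"ry":0,"rz":0,"hand":0.01},{"dx":0,"dy":0,"dz":0,"rx":0,"ry":0,"rz":0,"hand":0.01}]' 30
python3 -m pendant '[{"dx":0,"dy":0,"dz":-0.015,"rx":0,"ry":0,"rz":0,"hand":0.01},{"dx":0,"dy":0,"dz":-0.03,"rx":0,"ry":0,"rz":0,"hand":0.01},{"dx":0,"dy":0,"dz":-0.025,"rx":0,"ry":0,"rz":0,"hand":0.01},{"dx":0,"dy":0,"dz":0,"rx":0,"ry":0,"rz":0,"hand":0.01}]' 30
```

```text
clock: 41.7
position: [0.5791, -0.1971, 0.031]
ee_rot: [0.0, 0.658, 0.753, -0.0]
contact_force: [0.1, -0.6, 6.2]
width: 0.0192
gripper_force: 31.5
clock: 42.03
position: [0.5814, -0.1981, 0.1048]
ee_rot: [0.004, 0.658, 0.753, 0.001]
contact_force: [1.4, 0.4, -1.1]
width: 0.0189
gripper_force: 30.7
```

```bash
python3 -m pendant '[{"dx":0.02,"dy":0,"dz":0,"rx":0,"ry":0,"rz":0,"hand":0.01},{"dx":0.035,"dy":0,"dz":0,"rx":0,"ry":0,"rz":0,"hand":0.01},{"dx":0.035,"dy":0,"dz":0,"rx":0,"ry":0,"rz":0,"hand":0.01},{"dx":0.035,"dy":0,"dz":0,"rx":0,"ry":0,"rz":0,"hand":0.01},{"dx":0.035,"dy":0,"dz":0,"rx":0,"ry":0,"rz":0,"hand":0.01},{"dx":0.012,"dy":0,"dz":0,"rx":0,"ry":0,"rz":0,"hand":0.01},{"dx":0,"dy":0,"dz":0,"rx":0,"ry":0,"rz":0,"hand":0.01},{"dx":0,"dy":0,"dz":0,"rx":0,"ry":0,"rz":0,"hand":0.01}]' 30
python3 go.py 97.9 .556 -.0265 .016
python3 -m pendant '[{"dx":0,"dy":0,"dz":0.03,"rx":0,"ry":0,"rz":0,"hand":0.01},{"dx":0,"dy":0,"dz":0.03,"rx":0,"ry":0,"rz":0,"hand":0.01},{"dx":0,"dy":0,"dz":0.02,"rx":0,"ry":0,"rz":0,"hand":0.01},{"dx":0,"dy":0,"dz":0.006,"rx":0,"ry":0,"rz":0,"hand":0.01},{"dx":0,"dy":0,"dz":0,"rx":0,"ry":0,"rz":0,"hand":0.01}]' 30
python3 go.py 97.9 .556 -.0265 .016
```

```text
clock: 42.7
position: [0.5549, -0.026, 0.0995]
ee_rot: [-0.001, 0.657, 0.754, -0.001]
contact_force: [-0.4, 0.2, -0.2]
width: 0.0191
gripper_force: 30.7
level rotvec deg [-0.15 -0.03  0.  ] then yaw rz [ 0.    0.   -0.03]
shift in target-yaw tool axes [-0.0007  0.001   0.0835] now axes [-0.0007  0.0012  0.0835] [ 0.55490825 -0.02597347  0.09950388] [-1.71827642e-01  3.53801140e-01  1.74250124e+00 -3.51194078e-04
  1.04796064e+00 -3.08990748e-01]
clock: 43.12
position: [0.5539, -0.0275, 0.0122]
ee_rot: [-0.003, 0.658, 0.753, -0.002]
contact_force: [0.1, 0.1, -0.9]
width: 0.0191
gripper_force: 31.2
level rotvec deg [-0.33 -0.1   0.  ] then yaw rz [ 0.    0.   -0.23]
shift in target-yaw tool axes [ 0.0007  0.0022 -0.0038] now axes [ 0.0007  0.0022 -0.0038] [ 0.55394117 -0.02752026  0.01221596] [-1.75030522e-01  4.57336219e-01  1.84072313e+00 -1.36901035e-04
  8.49527655e-01 -3.08846653e-01]
```

```bash
python3 -m pendant '[{"dx":0,"dy":0,"dz":0,"rx":0,"ry":0,"rz":0,"hand":0.03},{"dx":0,"dy":0,"dz":0,"rx":0,"ry":0,"rz":0,"hand":0.045},{"dx":0,"dy":0,"dz":0,"rx":0,"ry":0,"rz":0,"hand":0.045},{"dx":0,"dy":0,"dz":-0.03,"rx":0,"ry":0,"rz":0,"hand":0.045},{"dx":0,"dy":0,"dz":-0.04,"rx":0,"ry":0,"rz":0,"hand":0.045},{"dx":-0.02,"dy":0,"dz":-0.01,"rx":0,"ry":0,"rz":0,"hand":0.045},{"dx":-0.035,"dy":0,"dz":0,"rx":0,"ry":0,"rz":0,"hand":0.045},{"dx":-0.035,"dy":0,"dz":0,"rx":0,"ry":0,"rz":0,"hand":0.045},{"dx":-0.035,"dy":0,"dz":0,"rx":0,"ry":0,"rz":0,"hand":0.045},{"dx":-0.01,"dy":0,"dz":0,"rx":0,"ry":0,"rz":0,"hand":0.045},{"dx":0,"dy":0,"dz":0,"rx":0,"ry":0,"rz":0,"hand":0.045},{"dx":0,"dy":0,"dz":0,"rx":0,"ry":0,"rz":0,"hand":0.045}]' 30
python3 go.py 97.9 .5746 -.1601 .030
python3 y.py 22 wrist side 2>/dev/null
```

```text
clock: 44.12
position: [0.5728, -0.1599, 0.0935]
ee_rot: [-0.002, 0.658, 0.753, -0.0]
contact_force: [-0.2, 0.4, -0.5]
width: 0.0451
gripper_force: 0.0
level rotvec deg [-0.16 -0.13  0.  ] then yaw rz [ 0.    0.   -0.23]
shift in target-yaw tool axes [-0.0004  0.0018  0.0635] now axes [-0.0006  0.002   0.0635] [ 0.57278272 -0.15991223  0.09354315] [-3.89542884e-01  4.11711651e-01  1.66186965e+00  5.97256731e-04
  1.07150491e+00 -5.23626060e-01]
wrist22 [ 269    7   32   40 1195] stone px 35.3 tray [-0.012  0.07 ]
wrist22 [269  99  30  32 851] stone px 30.0 tray [-0.013  0.014]
wrist22 [279 154  31  32 801] stone px 26.7 tray [-0.005 -0.026]
wrist22 [ 241  201   61   81 3088] stone px 22.6 tray [-0.022 -0.085]
wrist22 [232 253   7   5  34] stone px 21.7 tray [-0.054 -0.098]
side22 [272 186   4   3  12] stone px 5.6 tray [ 0.062 -0.147]
side22 [277 196  39  45 693] stone px 6.0 tray [-0.018 -0.059]
side22 [270 243  12  14 135] stone px 6.9 tray [-0.01   0.067]
```

```bash
python3 -m pendant '[{"dx":0,"dy":0.001,"dz":0.03,"rx":0,"ry":0,"rz":0,"hand":0.045},{"dx":0,"dy":0,"dz":0.025,"rx":0,"ry":0,"rz":0,"hand":0.045},{"dx":0,"dy":0,"dz":0.0075,"rx":0,"ry":0,"rz":0,"hand":0.045},{"dx":0,"dy":0,"dz":0,"rx":0,"ry":0,"rz":0,"hand":0.045},{"dx":0,"dy":0,"dz":0,"rx":0,"ry":0,"rz":0,"hand":0.01},{"dx":0,"dy":0,"dz":0,"rx":0,"ry":0,"rz":0,"hand":0.01},{"dx":0,"dy":0,"dz":0,"rx":0,"ry":0,"rz":0,"hand":0.01},{"dx":0,"dy":0,"dz":0,"rx":0,"ry":0,"rz":0,"hand":0.01},{"dx":0,"dy":0,"dz":0,"rx":0,"ry":0,"rz":0,"hand":0.01},{"dx":0,"dy":0,"dz":0,"rx":0,"ry":0,"rz":0,"hand":0.01}]' 30
python3 -m pendant '[{"dx":0,"dy":0,"dz":-0.015,"rx":0,"ry":0,"rz":0,"hand":0.01},{"dx":0,"dy":0,"dz":-0.03,"rx":0,"ry":0,"rz":0,"hand":0.01},{"dx":0,"dy":0,"dz":-0.025,"rx":0,"ry":0,"rz":0,"hand":0.01},{"dx":0,"dy":0,"dz":0,"rx":0,"ry":0,"rz":0,"hand":0.01}]' 30
```

```text
clock: 45.05
position: [0.5749, -0.16, 0.0323]
ee_rot: [-0.0, 0.658, 0.753, 0.0]
contact_force: [0.7, 1.2, 5.9]
width: 0.0192
gripper_force: 33.2
clock: 45.38
position: [0.5773, -0.1612, 0.106]
ee_rot: [0.003, 0.658, 0.753, 0.001]
contact_force: [0.9, 0.2, 0.0]
width: 0.0189
gripper_force: 32.5
```

```bash
python3 -m pendant '[{"dx":0.02,"dy":0,"dz":0,"rx":0,"ry":0,"rz":0,"hand":0.01},{"dx":0.035,"dy":0,"dz":0,"rx":0,"ry":0,"rz":0,"hand":0.01},{"dx":0.035,"dy":0,"dz":0,"rx":0,"ry":0,"rz":0,"hand":0.01},{"dx":0.035,"dy":0,"dz":0,"rx":0,"ry":0,"rz":0,"hand":0.01},{"dx":0.035,"dy":0,"dz":0,"rx":0,"ry":0,"rz":0,"hand":0.01},{"dx":0.012,"dy":0,"dz":0,"rx":0,"ry":0,"rz":0,"hand":0.01},{"dx":0,"dy":0,"dz":0.03,"rx":0,"ry":0,"rz":0,"hand":0.01},{"dx":0,"dy":0,"dz":0.03,"rx":0,"ry":0,"rz":0,"hand":0.01},{"dx":0,"dy":0,"dz":0.015,"rx":0,"ry":0,"rz":0,"hand":0.01},{"dx":0,"dy":0,"dz":0,"rx":0,"ry":0,"rz":0,"hand":0.01},{"dx":0,"dy":0,"dz":0,"rx":0,"ry":0,"rz":0,"hand":0.01}]' 30
python3 go.py 97.9 .551 .011 .014
```

```text
clock: 46.3
position: [0.55, 0.0104, 0.0253]
ee_rot: [-0.002, 0.658, 0.753, -0.001]
contact_force: [0.1, -0.3, 0.9]
width: 0.019
gripper_force: 32.5
level rotvec deg [-0.29 -0.1   0.  ] then yaw rz [ 0.    0.   -0.15]
shift in target-yaw tool axes [0.0004 0.0011 0.0113] now axes [0.0004 0.0012 0.0113] [0.54996693 0.01044836 0.02526385] [-1.07816393e-01  4.34742172e-01  1.83849198e+00  6.02303756e-04
  8.73722682e-01 -2.43489494e-01]
```

```bash
python3 -m pendant '[{"dx":0,"dy":0,"dz":0.01,"rx":0,"ry":0,"rz":0,"hand":0.01},{"dx":0,"dy":0,"dz":0,"rx":0,"ry":0,"rz":0,"hand":0.01},{"dx":0,"dy":0,"dz":0,"rx":0,"ry":0,"rz":0,"hand":0.03},{"dx":0,"dy":0,"dz":0,"rx":0,"ry":0,"rz":0,"hand":0.045},{"dx":0,"dy":0,"dz":0,"rx":0,"ry":0,"rz":0,"hand":0.045},{"dx":0,"dy":0,"dz":-0.03,"rx":0,"ry":0,"rz":0,"hand":0.045},{"dx":0,"dy":0,"dz":-0.04,"rx":0,"ry":0,"rz":0,"hand":0.045},{"dx":0,"dy":0,"dz":-0.04,"rx":0,"ry":0,"rz":0,"hand":0.045},{"dx":0,"dy":0,"dz":-0.04,"rx":0,"ry":0,"rz":0,"hand":0.045},{"dx":0,"dy":-0.02,"dz":-0.04,"rx":0,"ry":0,"rz":0,"hand":0.045},{"dx":-0.03,"dy":-0.03,"dz":-0.03,"rx":0,"ry":0,"rz":0,"hand":0.045},{"dx":-0.035,"dy":-0.015,"dz":0,"rx":0,"ry":0,"rz":0,"hand":0.045}]' 30
python3 -m pendant '[{"dx":-0.04,"dy":-0.01,"dz":0,"rx":0,"ry":0,"rz":0,"hand":0.045},{"dx":-0.04,"dy":-0.01,"dz":0,"rx":0,"ry":0,"rz":0,"hand":0.045},{"dx":-0.04,"dy":-0.01,"dz":0,"rx":0,"ry":0,"rz":0,"hand":0.045},{"dx":-0.04,"dy":-0.01,"dz":0,"rx":0,"ry":0,"rz":0,"hand":0.045},{"dx":-0.04,"dy":-0.01,"dz":0,"rx":0,"ry":0,"rz":0,"hand":0.045},{"dx":-0.04,"dy":-0.01,"dz":0,"rx":0,"ry":0,"rz":0,"hand":0.045},{"dx":-0.04,"dy":-0.01,"dz":0,"rx":0,"ry":0,"rz":0,"hand":0.045},{"dx":-0.04,"dy":-0.01,"dz":0,"rx":0,"ry":0,"rz":0,"hand":0.045},{"dx":-0.04,"dy":-0.01,"dz":0,"rx":0,"ry":0,"rz":0,"hand":0.045},{"dx":-0.04,"dy":-0.01,"dz":0,"rx":0,"ry":0,"rz":0,"hand":0.045},{"dx":0,"dy":0,"dz":0,"rx":0,"ry":0,"rz":0,"hand":0.045},{"dx":0,"dy":0,"dz":0,"rx":0,"ry":0,"rz":0,"hand":0.045}]' 30
python3 y.py 23 side top 2>/dev/null
python3 - <<'E' 2>/dev/null
from y import *
t=load('top23');f=cv2.GaussianBlur(t['f'],(3,3),0).astype(float)
m=(f[:,:,2]/f[:,:,0]<.965)
for r in m[190:240:1,205:350]: print(''.join('.#'[int(v)] for v in r))
# shaker grip & weights knobs check: compare with top0/top5
for n0,box,nm in [('top0',(345,160,445,270),'shaker'),('top5',(120,175,200,265),'mat'),('top0',(290,260,340,305),'timer'),('top0',(325,110,370,155),'petri')]:
    x0,y0,x1,y1=box
    a=cv2.cvtColor(load(n0)['f'],cv2.COLOR_RGB2GRAY)[y0:y1,x0:x1].astype(np.float32);b=cv2.cvtColor(t['f'],cv2.COLOR_RGB2GRAY)[y0:y1,x0:x1].astype(np.float32)
    print(nm,'shift px',cv2.phaseCorrelate(a,b),'absdiff',np.abs(a-b).mean())
E
```

```text
clock: 47.3
position: [0.5033, -0.0549, 0.2341]
ee_rot: [0.003, 0.656, 0.755, 0.002]
contact_force: [0.4, -1.5, 0.1]
width: 0.0449
gripper_force: 0.0
clock: 48.3
position: [0.4561, -0.4678, 0.2266]
ee_rot: [-0.002, 0.659, 0.752, -0.001]
contact_force: [0.3, 0.6, 0.1]
width: 0.0449
gripper_force: 0.0
side23 [287 196  29  20 393] stone px 5.8 tray [-0.026 -0.094]
side23 [277 216  14  25 246] stone px 6.4 tray [-0.007 -0.007]
side23 [265 243  17  25 258] stone px 7.1 tray [-0.01   0.086]
top23 [327 203  11  11 109] stone px 9.6 tray [-0.01  -0.102]
top23 [289 204  11  12 113] stone px 9.7 tray [-0.003 -0.024]
top23 [307 207  11  11 112] stone px 9.7 tray [-0.013 -0.06 ]
top23 [270 210  11  11 110] stone px 9.7 tray [-0.01   0.016]
top23 [243 213  11  11 109] stone px 9.8 tray [-0.009  0.072]
top23 [226 215  11  11 112] stone px 9.8 tray [-0.009  0.107]
top23 [318 215  12  12 103] stone px 9.7 tray [-0.034 -0.081]
top23 [332 220  11  12 113] stone px 9.7 tray [-0.047 -0.108]
########..........................................................................................................
[... 6876 characters left out ...]
#################
##############...................................................................................####.###########################################
##############............................................................................#.#####################################################
shaker shift px ((-0.4490405011382492, -0.8163201398535804), 0.5184291219711303) absdiff 19.726364
mat shift px ((-0.010422359129577785, -0.0021564357623446995), 0.9991212604443233) absdiff 1.2875
timer shift px ((-0.06144569133858724, 0.6169594944948713), 0.567213761223687) absdiff 23.478666
petri shift px ((0.48093133976257363, 0.4529443092429304), 0.9971737925211589) absdiff 4.5525928
```

```bash
python3 - <<'E' 2>/dev/null
from h import *
for n0,n1,(x0,y0,x1,y1),nm in [('side0','side23',(280,140,360,195),'shaker'),('top0','top23',(378,190,420,215),'grip'),('side0','side23',(330,210,370,260),'timer')]:
    g=lambda n:cv2.cvtColor(load(n)['f'],cv2.COLOR_RGB2GRAY)[y0:y1,x0:x1]
    a,b=g(n0),g(n1); r=cv2.matchTemplate(b,a[8:-8,8:-8],cv2.TM_CCOEFF_NORMED);v=cv2.minMaxLoc(r);print(nm,round(v[1],3),v[3][0]-8,v[3][1]-8)
print(manip.get_state()['contact_force'])
E
```

```text
shaker 0.74 -1 0
grip 0.978 -1 -1
timer 0.794 -1 0
[-0.39874314 -0.12945261 -0.30513978]
```

```bash
python3 -c "
from rig import manip
print(manip.sign_off())"
```

```text
the job is handed in; nothing more can be done
None
```

I've handed the job in: all four weights are on their spots, the eight stones lie 2, 2 and 4 across the bays, the shaker is back in its dock within about 3 mm, and the timer and petri dishes show no movement; six stones had come out into one bay, so I moved two of them to the empty one by gripper. The sign-off gave no verdict.

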